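# Make up two specimen collection kits

## Robot

A 6-joint arm with a two-finger parallel gripper is mounted at the origin on the work surface. World frame = base frame: x ahead of the robot, y to its left, z up, the work surface at z = 0. Lengths are in m, angles in rad, forces in N, time in s.
With the tool pointing down it reaches from about 0.35 to 0.975 m from the base axis. Payload 4.9 kg.
Tool frame: the origin (TCP) lies midway between the tips of the shut fingers; the grasp point (between the pads) lies 19 mm behind it; z points along the fingers, y is the direction in which the jaws open and shut (so a half turn about z gives the same grasp; the last joint's range is limited). The gripper opens to 85 mm and grips with 20 to 120 N. Pads are 22 mm wide; open, the fingers measure 114 mm over their backs; the gripper's body (76 mm by 85 mm) begins 54 mm behind the grasp point. The pads swing forward as they close: fully open they stand 13 mm farther back than shut.
Start: joints at [-1.24, 0.053, 1.613, -0, 1.476, -0.119], TCP at [0.272, -0.563, 0.231] pointing down, gripper open.
Joint ranges: [-3.01, 3.01], [-1.01, 2.22], [0.06, 2.58], [-1.02, 4.17], [0.09, 2.62], [-3.14, 3.14]. Speed limits (rad/s): [2.57, 2.57, 3.14, 3.14, 3.14, 3.14].

## Interface

Orientations are given as a rotation vector (axis times angle).
In Python, from station import ctrl gives the robot as it stands.
- The arm moves only by the tool apply_moves, never from a script. Its argument "rows" is a list of rows, each a list of 6 numbers: the shift along the tool's x, y, z in cm, then the turn, a rotation vector about the tool's x, y, z in units of 5 degrees (1.0 is 5 degrees). In form: [[x, y, z, rx, ry, rz], ...]. A call has 1 to 20 rows; each row is the pose to reach, as a shift and turn from the pose measured when the call began, along the tool's axes at that moment; what a row does not reach only later rows make up. A row lasts 1/10 s, in which the tool goes at most 50 mm and 8.59 degrees, less where a joint would pass 70% of its speed; a pose out of reach is approached as far as the arm can. A call with a gripper value outside its range is refused whole. "grip" is the closure, from 0 (fully open) to 1 (shut), set as the call begins (left out, the last holds). The fingers move at their own pace and stop on an object; "squeeze" is the grip in N (left out, the last holds). Time passes only in rows, so rows that repeat a pose let the fingers close. It gives the time, the measured TCP pose, the force and the opening at its end, in the units of the state.
- ctrl.get_obs(): the state, without advancing time (a new reading comes with each control period).
- ctrl.get_image(name): name is "scene" or "top"; returns a dict with "color" (420x560x3 uint8, blue, green, red), "mtx" (3x3 intrinsics, pixels), "rvec" (rotation vector, rad) and "tvec" (3), from world to camera coordinates, as OpenCV has them. Camera axes: x right, y down, z forward; pixel columns grow to the right and rows downward; lengths in m; the calibration is good to about 2 mm. A picture is of the moment at which its call begins. There is no depth.
- ctrl.finish_job(): hands the job in, once; it reports no verdict.
The state is a dict: "t": time; "q": joint angles; "dq": joint speeds; "effort": joint torques, N m; "tool_pos": TCP position; "tool_rot": TCP orientation; "contact_force": force on the tool from outside, world axes, zero at the start; "wrist_torque": the same for the moment, N m; "opening": finger opening in m.
Only numpy, scipy, OpenCV 4.12 (cv2) and the standard library are available. Lean on these libraries where they do the work, as an engineer would, in place of code of your own. Each camera call takes 0.05 s, during which the arm holds its last target.

## Task

Make up the two specimen collection kits: put the wide jar and the slide box into the case whose foam is cut for them, and the slim jar and the pocket meter into the other, each lying fully home in the cutout of its own shape and size, the jars standing cap up and the flat things face up. Leave the tape roll amid the stock where it lies, and let go of everything.

Things in the scene. Friction and masses are not known exactly. Their poses are not given: they have to be found in the camera images.
- wide_jar: the wider of the two specimen jars, white with a paper band and an orange screw cap (cap 18 mm high, same diameter), standing upright, loose: 54 mm diameter, 62 mm high overall, about 90 g. Origin: centre of its underside; z up its axis
- slim_jar: the slimmer specimen jar, same white body and orange cap (18 mm high, same diameter), standing upright, loose: 36 mm diameter, 56 mm high overall, about 40 g. Origin: centre of its underside; z up its axis
- slide_box: white flat box for microscope slides, with a grey seam and three grey ribs on its lid, loose, about 60 g: 86 (x) x 36 (y) x 30 mm (z). Origin: centre of its underside; x along its length, z up. May go in either end first
- meter: white pocket meter with a grey end cap at +x, a small display and two round keys on top, lying flat, loose, about 90 g, a plain bar in outline: 150 (x) x 34 (y) x 26 mm (z). Origin: centre of its underside; x along its length, z up; balanced at its middle. May go in either end first
- kit_wide: white low case with grey foam, fixed, 200 (x) x 170 (y) mm. Origin: centre of underside; latches on the -x wall. Foam top 32 mm up, black cutout floors 20 mm up (12 mm deep, top 4 mm bevelled 4 mm wider all round). Cutouts: 96 (x) x 46 (y) mm centred at x 0, y +45 mm for the slide box (5 mm to spare all round); round, 68 mm diameter, at x 0, y -38 mm for the wide jar
- kit_slim: white low case with grey foam, fixed, 200 (x) x 170 (y) mm. Origin: centre of underside; latches on the -x wall. Foam top 32 mm up, black cutout floors 20 mm up (12 mm deep, top 4 mm bevelled 4 mm wider all round). Cutouts: 160 (x) x 44 (y) mm centred at x 0, y +45 mm for the meter (5 mm to spare all round); round, 50 mm diameter, at x 0, y -38 mm for the slim jar
- tape: bystander, not to be disturbed: roll of white tape lying flat amid the stock, loose, 50 mm outside and 28 mm inside diameter, 22 mm high. Origin: centre of its underside
Mind the look-alikes: they are no part of the job. What is shaped like the slim_jar but purple is not meant. What is shaped like the slide_box but red is not meant.

How it is judged:
At the end, for the whole second after the job is handed in: each of the four things rests in its own cutout of its own kit: its origin within 10 mm of the cutout's centre along the kit's x and y and within 4 mm of the cutout's floor height, right side up (tilt under 0.12 rad) and at rest (under 0.02 m/s) (x of wide_jar in the frame of kit_wide between -0.01 and 0.01 m and y of wide_jar in the frame of kit_wide between -0.048 and -0.028 m and z of wide_jar in the frame of kit_wide between 0.016 and 0.024 m and angle between each of wide_jar, slide_box, slim_jar, meter's own z axis and vertical below 0.12 rad and linear speed of each of wide_jar, slide_box, slim_jar, meter below 0.02 m/s and x of slide_box in the frame of kit_wide between -0.01 and 0.01 m and y of slide_box in the frame of kit_wide between 0.035 and 0.055 m and z of slide_box in the frame of kit_wide between 0.016 and 0.024 m and x of slim_jar in the frame of kit_slim between -0.01 and 0.01 m and y of slim_jar in the frame of kit_slim between -0.048 and -0.028 m and z of slim_jar in the frame of kit_slim between 0.016 and 0.024 m and x of meter in the frame of kit_slim between -0.01 and 0.01 m and y of meter in the frame of kit_slim between 0.035 and 0.055 m and z of meter in the frame of kit_slim between 0.016 and 0.024 m); the robot touches nothing.
It fails at once if the tape roll is moved by more than 25 mm (distance of tape from where it was at the start of the episode above 0.025 m).
It also fails if it takes over 93 s, if anything falls off the work surface, if the arm or the gripper's body presses on something with over 40 N, if the wrist force passes 120 N, or if a joint passes its speed limit or range.

## Working session

There is one attempt and no reset: what is moved stays moved. The work goes in short steps, Python scripts to look and compute and a tool call to move; the robot and the scene stay as the last step left them, time stands still between calls to the robot, and variables do not carry over. Pictures are saved under pics/ and viewed, and the job is handed in when it is done.

Besides the shell and the picture viewer there is one more tool, called after "Emit:" in YAML: its name, and indented under it one key for each argument. apply_moves: Moves the arm, as the interface text tells. Its arguments: {"type":"object","properties":{"rows":{"type":"array","items":{"type":"array","items":{"type":"number"}}},"grip":{"type":"number"},"squeeze":{"type":"number"}},"required":["rows"]}

```bash
mkdir -p pics; ls; python3 - <<'E'
from station import ctrl
import cv2
o=ctrl.get_obs();print(o)
for n in("scene","top"):
    im=ctrl.get_image(n);cv2.imwrite(f"pics/{n}0.png",im["color"]);print(n,im["mtx"],im["rvec"],im["tvec"])
E
```

```text
pics
{'t': 0.0, 'q': array([-1.23998373e+00,  5.33583414e-02,  1.61430591e+00,  1.83303661e-05,
        1.47601686e+00, -1.18992553e-01]), 'dq': array([ 0.00011058, -0.00110153,  0.00089524, -0.00083542,  0.00046644,
       -0.00215286]), 'effort': array([-4.66621696e-04, -3.93677723e+01, -3.70177460e+01, -1.79334693e-04,
        7.02415840e-03,  3.62197525e-06]), 'tool_pos': array([ 0.27154616, -0.56222572,  0.230055  ]), 'tool_rot': array([-3.06044854e+00, -7.00144698e-01,  3.18081187e-04]), 'contact_force': array([0.17224243, 0.08517327, 0.41110403]), 'wrist_torque': array([-0.01167791, -0.0171772 , -0.01117679]), 'opening': 0.08534402200311232}
scene [[486.91427167   0.         278.9939786 ]
 [  0.         486.91427167 216.60200748]
 [  0.           0.           1.        ]] [ 1.48933753  2.32068044 -0.67087809] [ 0.19564962 -0.36881227  1.20264801]
top [[462.80689683   0.         273.81856563]
 [  0.         462.80689683 206.58052693]
 [  0.           0.           1.        ]] [ 2.09473117 -2.13660446  0.12968295] [0.02859369 0.51097583 0.89150127]
```

View pics/scene0.png

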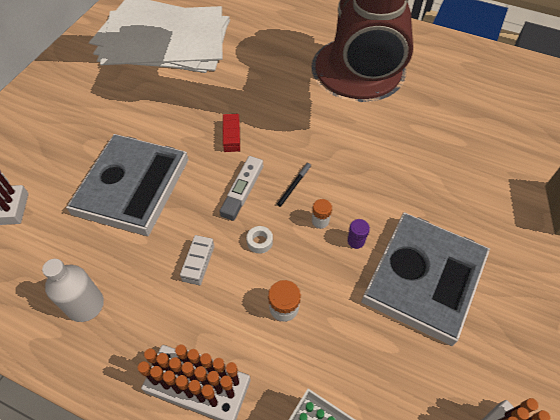

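View pics/top0.png

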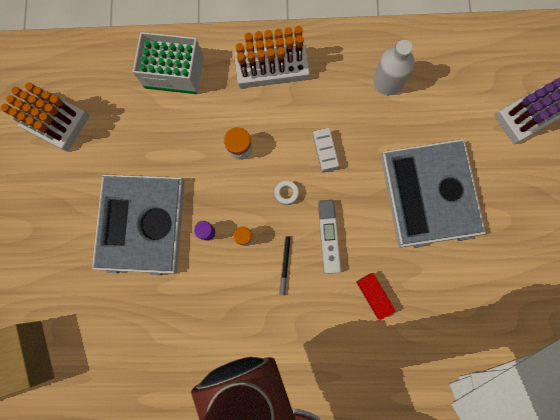

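The top view shows wide jar (237,141), slim jar (243,236), slide box (326,150), meter (330,237), tape (287,193), kit_wide on the left (140,224) and kit_slim on the right (434,193). I'll enlarge it for exact corners.

```bash
python3 - <<'E'
import cv2
a=cv2.imread("pics/top0.png")
def c(n,x0,y0,w,h,f):
    b=cv2.resize(a[y0:y0+h,x0:x0+w],None,fx=f,fy=f,interpolation=cv2.INTER_CUBIC)
    for i in range(0,w,10): cv2.putText(b,str(x0+i),(i*f,8),0,.3,(255,0,255),1); cv2.line(b,(i*f,10),(i*f,14),(255,0,255),1)
    for i in range(0,h,10): cv2.putText(b,str(y0+i),(0,i*f+4),0,.3,(255,0,255),1); cv2.line(b,(20,i*f),(25,i*f),(255,0,255),1)
    cv2.imwrite(f"pics/{n}.png",b)
c("kw",85,165,110,120,5)
c("ks",375,130,120,120,5)
c("st",215,115,140,170,5) if 0 else c("st1",200,115,150,90,5)
c("st2",190,190,160,90,5)
E
```

```text
(no output)
```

View pics/kw.png

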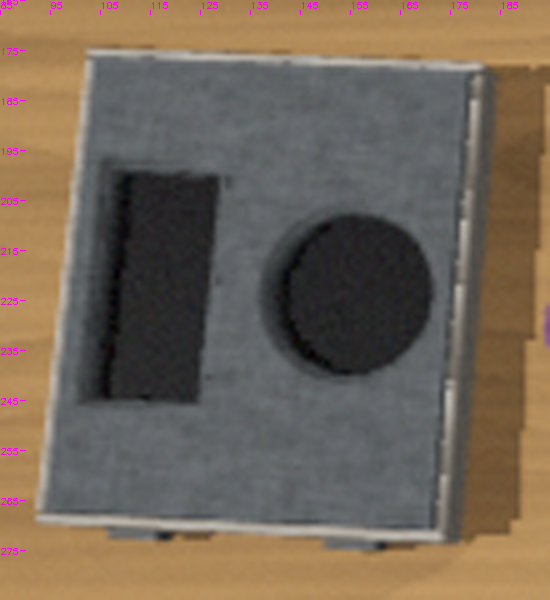

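View pics/ks.png

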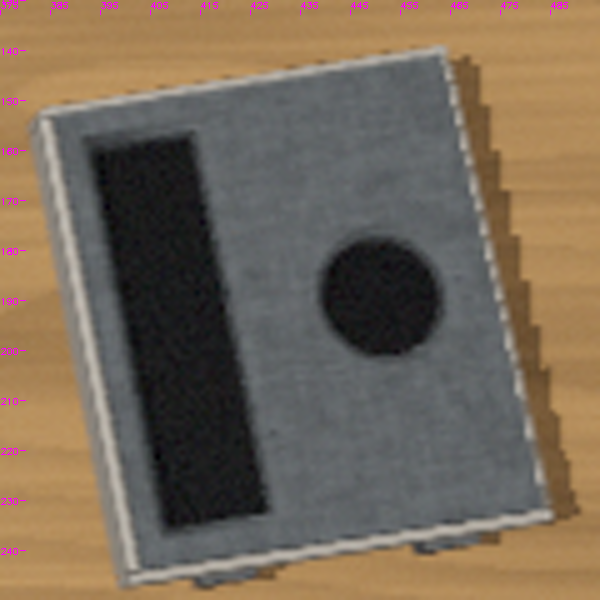

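View pics/st1.png

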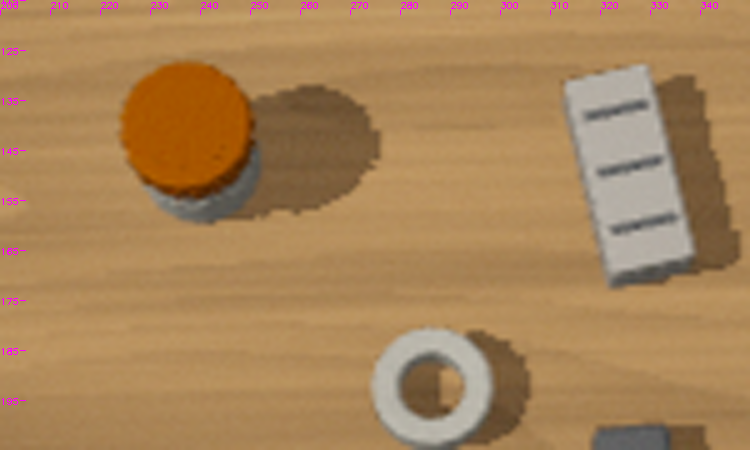

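View pics/st2.png

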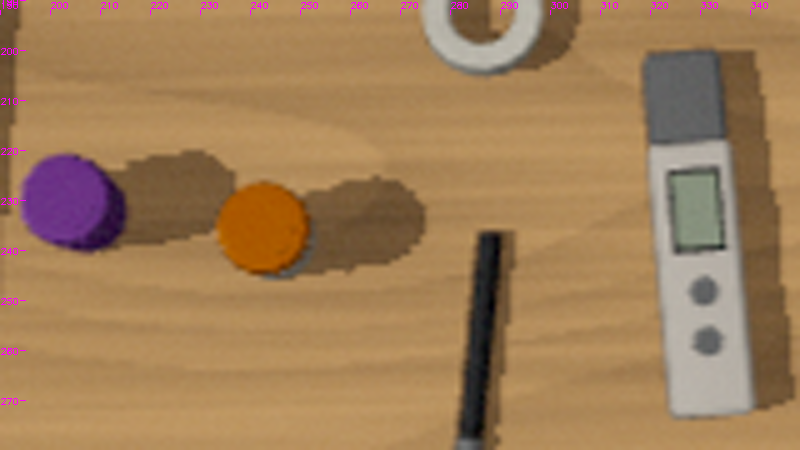

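```bash
cat > h.py <<'E'
import numpy as np,cv2
from scipy.optimize import least_squares
CAM={"top":(np.array([[462.80689683,0,273.81856563],[0,462.80689683,206.58052693],[0,0,1.]]),np.array([2.09473117,-2.13660446,0.12968295]),np.array([0.02859369,0.51097583,0.89150127])),
"scene":(np.array([[486.91427167,0,278.9939786],[0,486.91427167,216.60200748],[0,0,1.]]),np.array([1.48933753,2.32068044,-0.67087809]),np.array([0.19564962,-0.36881227,1.20264801]))}
def proj(P,c="top"):
    K,r,t=CAM[c];return cv2.projectPoints(np.array(P,float).reshape(-1,3),r,t,K,None)[0].reshape(-1,2)
def back(uv,z,c="top"):
    K,r,t=CAM[c];R=cv2.Rodrigues(r)[0];uv=np.array(uv,float).reshape(-1,2)
    d=(np.linalg.inv(K)@np.c_[uv,np.ones(len(uv))].T).T@R;C=-R.T@t
    return C+d*((z-C[2])/d[:,2])[:,None]
def T(p,P):
    x,y,a=p[:3];P=np.array(P,float);c,s=np.cos(a),np.sin(a)
    return np.c_[x+c*P[:,0]-s*P[:,1],y+s*P[:,0]+c*P[:,1],P[:,2]]
def rect(lx,ly,z,cx=0,cy=0):return np.array([[cx+sx*lx/2,cy+sy*ly/2,z] for sx,sy in((1,1),(1,-1),(-1,-1),(-1,1))])
def circ(d,z,cx=0,cy=0):
    a=np.linspace(0,2*np.pi,40);return np.c_[cx+d/2*np.cos(a),cy+d/2*np.sin(a),0*a+z]
E
cat > fit.py <<'E'
from h import *
kw=[(103,175.4),(182,178.2),(174.5,273),(92.6,268.6)];ks=[(384,152.6),(463.8,140),(485.4,233.4),(400.6,246)]
bx=[(313,131),(329.6,128.2),(338.8,166.4),(321.6,169.6)];mt=[(319,200.8),(333.6,200),(340.4,272),(324.4,273.2)]
def fit(px,lx,ly,z=None):
    g=back(np.mean(px,0),z or .034)[0]
    if z is None:
        f=lambda p:(proj(T(p,rect(lx,ly,p[3])))-px).ravel();r=least_squares(f,[g[0],g[1],0,.034])
    else:
        f=lambda p:(proj(T(p,rect(lx,ly,z)))-px).ravel();r=least_squares(f,[g[0],g[1],0])
    print(r.x.round(4),r.fun.round(1));return r.x
W=fit(kw,.2,.17);S=fit(ks,.2,.17);B=fit(bx,.086,.036,.03);M=fit(mt,.15,.034,.026)
print("W34");W=fit(kw,.2,.17,.034);S=fit(ks,.2,.17,.034)
for n,uv,z in(("wide",(237.4,140),.062),("slim",(242.8,235.6),.056),("tape",(286.4,192.4),.022),("purple",(203.3,229.5),.056)):print(n,back(uv,z)[0].round(4))
for n in("top","scene"):
    a=cv2.imread(f"pics/{n}0.png");f=4;b=cv2.resize(a,None,fx=f,fy=f,interpolation=cv2.INTER_CUBIC)
    def d(p,P,col):cv2.polylines(b,[np.int32((proj(T(p,P),n)+.5)*f)],True,col,1)
    g=(0,255,0);y=(0,255,255)
    for k,l,w,dd in((W,.096,.046,.068),(S,.16,.044,.05)):
        d(k,rect(.2,.17,.034),g);d(k,rect(l+.008,w+.008,.032,0,.045),g);d(k,rect(l,w,.02,0,.045),y);d(k,circ(dd+.008,.032,0,-.038),g);d(k,circ(dd,.02,0,-.038),y)
    d(B,rect(.086,.036,.03),g);d(M,rect(.15,.034,.026),g);d(B,rect(.086,.036,0),y);d(M,rect(.15,.034,0),y)
    for uv,z,D in(((237.4,140),.062,.054),((242.8,235.6),.056,.036),((286.4,192.4),.022,.05)):
        q=back(uv,z)[0];d([q[0],q[1],0],circ(D,z),g);d([q[0],q[1],0],circ(D,0),y)
    cv2.imwrite(f"pics/ov_{n}.png",b)
    if n=="top":
        cv2.imwrite("pics/o1.png",b[480:1120,360:1000-240]);cv2.imwrite("pics/o2.png",b[540:1020,1500:1980]);cv2.imwrite("pics/o3.png",b[500:1100,860:1400])
    else:
        cv2.imwrite("pics/o4.png",b[520:960,240:760]);cv2.imwrite("pics/o5.png",b[600:1300,700:1400][:600]);cv2.imwrite("pics/o6.png",b[820:1400,1400:2000])
E
python3 fit.py
```

```text
[ 0.488   0.3053 -0.0641  0.0142] [ 0.4 -0.4 -0.2 -0.2 -0.5  0.   0.4  0.6]
[ 0.5393 -0.3106  0.1271  0.0103] [-0.4 -0.4  0.1  0.  -0.6  0.4  0.9  0. ]
[ 0.6331 -0.091   0.1804] [-0.1 -0.   0.1 -0.7 -0.1  0.2  0.   0.5]
[ 0.4513 -0.0922  0.0477] [-1.1 -0.6  0.9 -1.   0.6  0.8 -0.5  0.7]
W34
[ 0.4855  0.2986 -0.0639] [-0.4 -1.5  0.7 -1.3  0.3  1.  -0.6  1.5]
[ 0.535  -0.3034  0.1269] [-1.7 -1.5  0.9 -1.4  0.7  1.4  0.   1.3]
wide [0.6471 0.0895 0.062 ]
slim [0.4526 0.0802 0.056 ]
tape [ 0.5441 -0.0072  0.022 ]
purple [0.4664 0.1589 0.056 ]
```

View pics/o1.png

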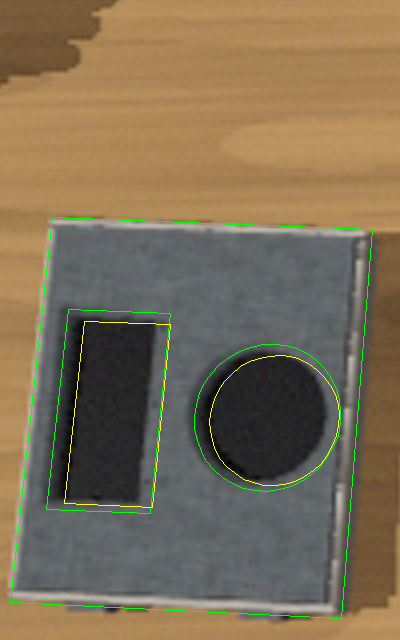

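View pics/o2.png

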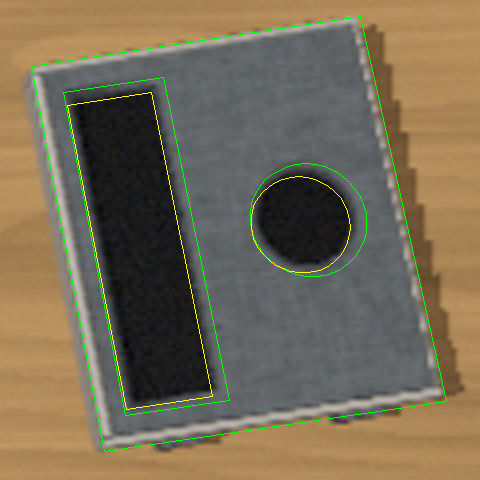

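View pics/o3.png

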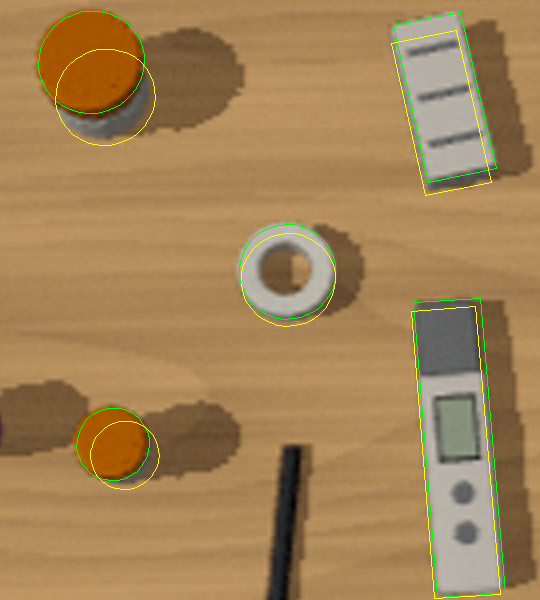

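View pics/o4.png

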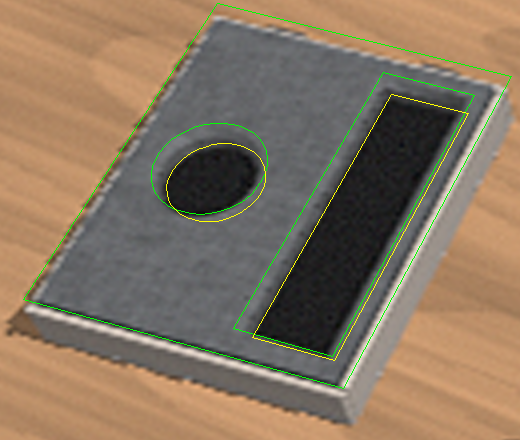

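View pics/o5.png

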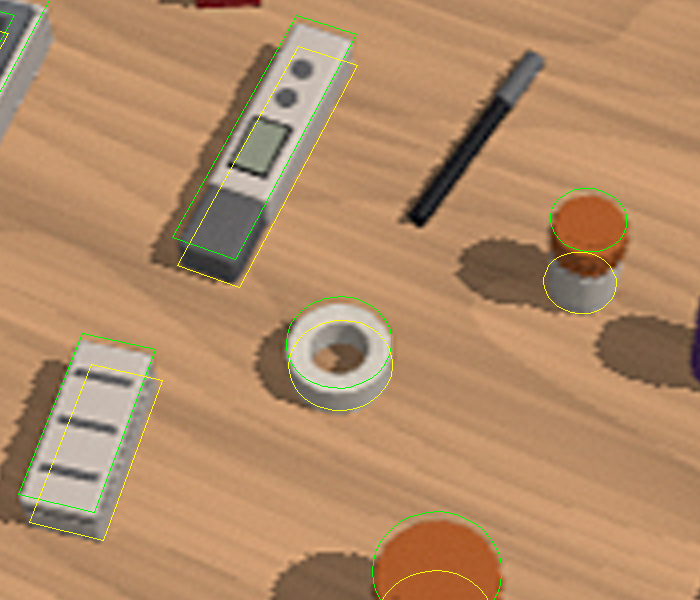

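View pics/o6.png

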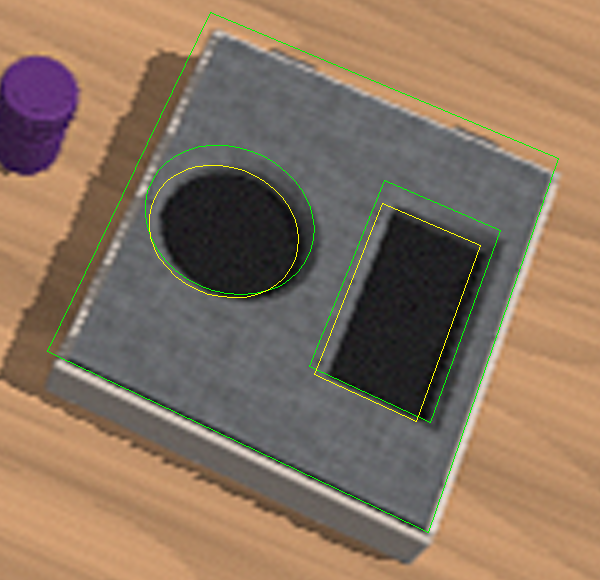

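Kit outlines read slightly large, and the cutouts look offset from the fit. I'll fit the dark cutout regions directly, in both cameras.

```bash
cat > kf.py <<'E'
from h import *
from scipy.optimize import minimize
F=6
def mask(poly,sh):
    m=np.zeros(sh,np.uint8);cv2.fillPoly(m,[np.int32(np.round((poly+.5)*F))],1);return m
res={}
for n in("top","scene"):
    a=cv2.imread(f"pics/{n}0.png")
    for k,g,l,w,dd in(("W",(.487,.302,-.064),.096,.046,.068),("S",(.537,-.307,.127),.16,.044,.05)):
        def polys(p):return [(proj(T(p,s(z)),n)) for s in(lambda z:rect(l,w,z,0,.045),lambda z:circ(dd,z,0,-.038)) for z in(.02,.028)]
        c=proj([[g[0],g[1],.03]],n)[0];x0,y0=np.int32(c)-70
        x0=max(x0,0);y0=max(y0,0)
        sub=cv2.resize(a[y0:y0+140,x0:x0+140],None,fx=F,fy=F,interpolation=cv2.INTER_LINEAR).max(2)
        obs=(sub<60).astype(np.uint8)
        # restrict to model neighbourhood
        near=np.zeros_like(obs)
        for q in polys(g):near|=mask(q-[x0,y0],obs.shape)
        near=cv2.dilate(near,np.ones((41,41)));obs&=near
        def cost(p,dx=0):
            P=[mask(q-[x0,y0],obs.shape) for q in polys(p)]
            m=(P[0]&P[1])|(P[2]&P[3]);return (m^obs).sum()/obs.sum()
        r=minimize(cost,g,method="Nelder-Mead",options=dict(initial_simplex=np.array(g)+np.array([[0,0,0],[.006,0,0],[0,.006,0],[0,0,.04]]),xatol=1e-4,fatol=1e-4))
        print(n,k,r.x.round(4),round(r.fun,3))
        P=[mask(q-[x0,y0],obs.shape) for q in polys(r.x)];m=(P[0]&P[1])|(P[2]&P[3])
        v=cv2.resize(a[y0:y0+140,x0:x0+140],None,fx=F,fy=F);cs,_=cv2.findContours(m,0,2);cv2.drawContours(v,cs,-1,(0,255,0),1);cv2.imwrite(f"pics/kf_{n}{k}.png",cv2.resize(v,(590,590)))
E
python3 kf.py; python3 - <<'E'
import cv2,numpy as np
v=[cv2.resize(cv2.imread(f"pics/kf_{n}.png")[100:500,100:500],(300,300)) for n in("topW","topS","sceneW","sceneS")]
cv2.imwrite("pics/kf.png",np.vstack([np.hstack(v[:2]),np.hstack(v[2:])]))
E
```

```text
top W [ 0.4877  0.3052 -0.0727] 0.058
top S [ 0.538  -0.3039  0.131 ] 0.023
scene W [ 0.4878  0.3035 -0.0698] 0.052
scene S [ 0.5371 -0.3043  0.1312] 0.028
```

View pics/kf.png

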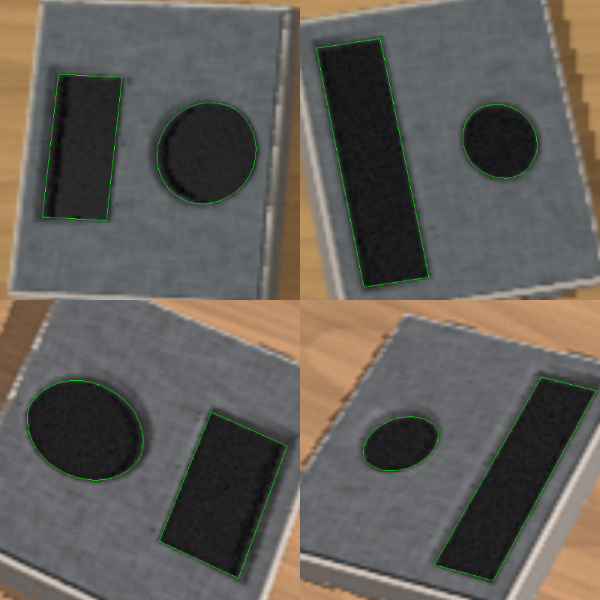

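```bash
python3 - <<'E'
import cv2
a=cv2.imread("pics/scene0.png")
def c(n,x0,y0,w,h,f):
    b=cv2.resize(a[y0:y0+h,x0:x0+w],None,fx=f,fy=f,interpolation=cv2.INTER_CUBIC)
    for i in range(0,w,10): cv2.putText(b,str(x0+i),(i*f,8),0,.3,(255,0,255),1); cv2.line(b,(i*f,10),(i*f,14),(255,0,255),1)
    for i in range(0,h,10): cv2.putText(b,str(y0+i),(0,i*f+4),0,.3,(255,0,255),1); cv2.line(b,(20,i*f),(25,i*f),(255,0,255),1)
    cv2.imwrite(f"pics/{n}.png",b)
c("s1",170,150,160,140,5)
E
```

```text
(no output)
```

View pics/s1.png

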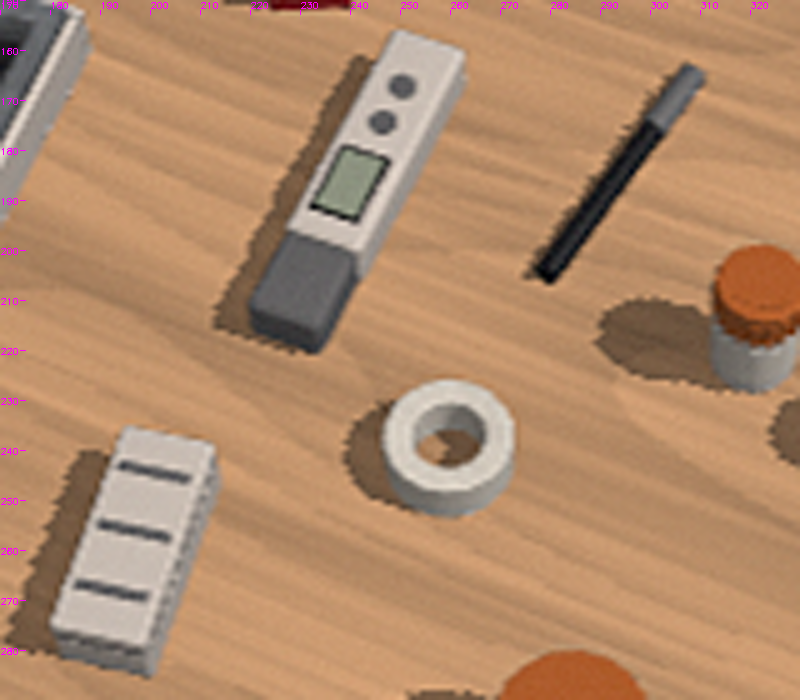

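```bash
cat > ob.py <<'E'
from h import *
def fit(px,lx,ly,z,c,g):
    px=np.array(px)-.4
    r=least_squares(lambda p:(proj(T(p,rect(lx,ly,z)),c)-px).ravel(),g);print(c,r.x.round(4),r.fun.round(1))
# rect order (+x+y),(+x-y),(-x-y),(-x+y)
fit([(313,131),(329.6,128.2),(338.8,166.4),(321.6,169.6)],.086,.036,.03,"top",(.633,-.091,.18))
fit([(200,278.4),(180.6,274.8),(195,235.4),(213.2,239.2)],.086,.036,.03,"scene",(.633,-.091,.18))
fit([(319,200.8),(333.6,200),(340.4,272),(324.4,273.2)],.15,.034,.026,"top",(.45,-.092,.05))
fit([(233,215),(220.4,209.6),(250,156),(263.2,160.2)],.15,.034,.026,"scene",(.45,-.092,.05))
for uv,z in(((237.,139.6),.062),((242.4,235.2),.056)):print(back(uv,z)[0].round(4))
for uv,z in(((284.4,295),.062),((321.7,206.3),.056),((258.8,235.5),.022)):print(back(uv,z,"scene")[0].round(4))
E
python3 ob.py;python3 - <<'E'
import cv2
a=cv2.imread("pics/scene0.png");b=cv2.resize(a[190:330,250:380],None,fx=5,fy=5,interpolation=cv2.INTER_CUBIC);cv2.imwrite("pics/s2.png",b[:, :])
E
```

```text
top [ 0.634  -0.0902  0.1805] [-0.1 -0.   0.1 -0.7 -0.1  0.2  0.   0.5]
scene [ 0.6354 -0.0889  0.2162] [-0.2  1.  -0.2  0.6  0.  -0.8  0.3 -1. ]
top [ 0.4521 -0.0914  0.0478] [-1.1 -0.6  0.9 -1.   0.6  0.8 -0.5  0.7]
scene [ 0.4533 -0.0901  0.0464] [ 1.3  0.9 -2.   0.7 -0.5 -1.3  1.3 -0.7]
[0.648  0.0903 0.062 ]
[0.4534 0.081  0.056 ]
[0.6513 0.0926 0.062 ]
[0.4565 0.0818 0.056 ]
[ 0.5455 -0.0076  0.022 ]
```

View pics/s2.png

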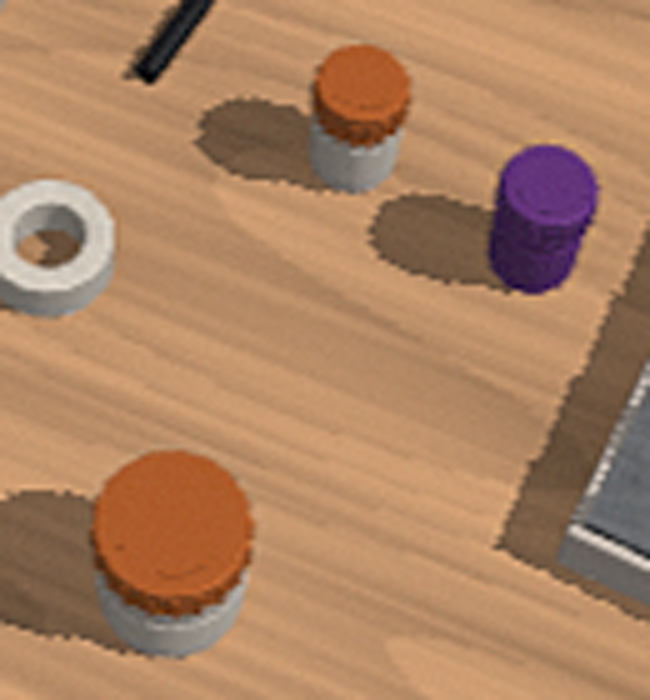

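```bash
cat > go.py <<'E'
import sys;from h import *
from station import ctrl
KW=(.488,.3045,-.071);KS=(.5375,-.304,.131)
def go(*tg):
    o=ctrl.get_obs();R=cv2.Rodrigues(np.array(o["tool_rot"]))[0];yaw=np.arctan2(R[1,0],R[0,0])
    print("t",round(o["t"],2),"pos",o["tool_pos"].round(4),"yawdeg",np.degrees(yaw).round(2),"down",R[:,2].round(4),"F",o["contact_force"].round(1),"op",round(o["opening"],4),"q6",o["q"][5].round(2))
    for x,y,z,a in tg:
        d=R.T@(np.array([x,y,z])-o["tool_pos"])*100
        c,s=np.cos(a),np.sin(a);Rt=np.array([[c,s,0],[s,-c,0],[0,0,-1.]])
        rv=cv2.Rodrigues(R.T@Rt)[0].ravel();print((x,y,z),d.round(2),np.degrees(rv/5).round(2))
def inkit(k,y):return T(k,[[0,y,0]])[0][:2]
if __name__=="__main__":
    print({n:inkit(k,y).round(4) for n,k,y in(("box",KW,.045),("wide",KW,-.038),("meter",KS,.045),("slim",KS,-.038))})
    v=list(map(float,sys.argv[1:]));go(*[v[i:i+4] for i in range(0,len(v),4)])
E
python3 go.py .6345 -.0895 .12 .19
```

```text
{'box': array([0.4912, 0.3494]), 'wide': array([0.4853, 0.2666]), 'meter': array([ 0.5316, -0.2594]), 'slim': array([ 0.5425, -0.3417])}
t 0.1 pos [ 0.2716 -0.5623  0.2302] yawdeg 25.77 down [-6.0e-04  1.8e-03 -1.0e+00] F [ 0.7 -0.1  0.8] op 0.0853 q6 -0.12
(0.6345, -0.0895, 0.12) [ 53.24 -26.78  11.08] [-0.02 -0.    2.98]
```

Emit:
apply_moves:
  rows:
    - [53.2, -26.8, 11.1, 0, 0, 3]
    - [53.2, -26.8, 11.1, 0, 0, 3]
    - [53.2, -26.8, 11.1, 0, 0, 3]
    - [53.2, -26.8, 11.1, 0, 0, 3]
    - [53.2, -26.8, 11.1, 0, 0, 3]
    - [53.2, -26.8, 11.1, 0, 0, 3]
    - [53.2, -26.8, 11.1, 0, 0, 3]
    - [53.2, -26.8, 11.1, 0, 0, 3]
    - [53.2, -26.8, 11.1, 0, 0, 3]
    - [53.2, -26.8, 11.1, 0, 0, 3]
    - [53.2, -26.8, 11.1, 0, 0, 3]
    - [53.2, -26.8, 11.1, 0, 0, 3]
    - [53.2, -26.8, 11.1, 0, 0, 3]
    - [53.2, -26.8, 11.1, 0, 0, 3]
    - [53.2, -26.8, 11.1, 0, 0, 3]
    - [53.2, -26.8, 11.1, 0, 0, 3]
  grip: 0.2

```text
t: 1.7
tool_pos: [0.6335, -0.0909, 0.1201]
tool_rot: [-3.127, -0.292, 0.0]
contact_force: [0.2, 0.0, -0.1]
opening: 0.0682
```

```bash
python3 go.py .6345 -.0895 .011 .19; python3 - <<'E'
from station import ctrl
import cv2
cv2.imwrite("pics/top1.png",ctrl.get_image("top")["color"]);cv2.imwrite("pics/scene1.png",ctrl.get_image("scene")["color"])
E
```

```text
{'box': array([0.4912, 0.3494]), 'wide': array([0.4853, 0.2666]), 'meter': array([ 0.5316, -0.2594]), 'slim': array([ 0.5425, -0.3417])}
t 1.7 pos [ 0.6335 -0.0909  0.1201] yawdeg 10.67 down [-4.0e-04  1.4e-03 -1.0e+00] F [ 0.2  0.  -0.1] op 0.0682 q6 1.13
(0.6345, -0.0895, 0.011) [ 0.12 -0.1  10.91] [-0.02  0.   -0.04]
```

View pics/scene1.png

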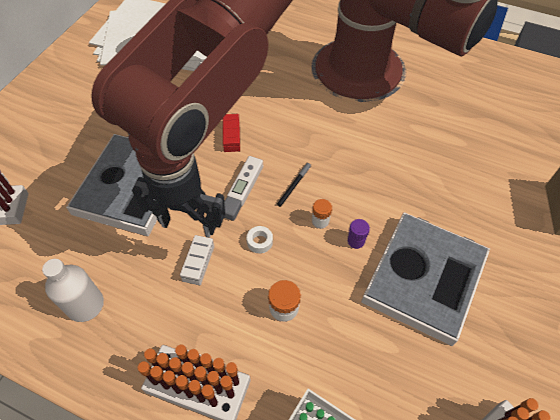

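View pics/top1.png

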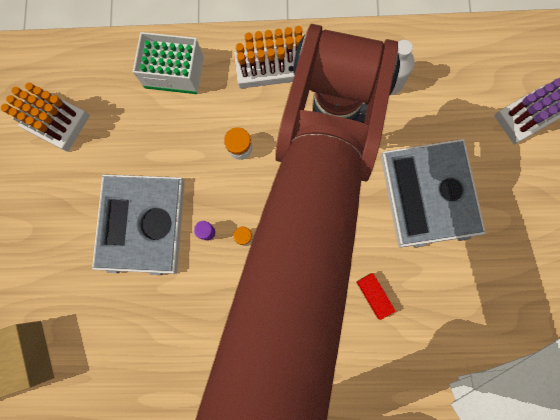

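The gripper hangs over the box at about (195,235) in the scene view, with nothing in the way. Descending.

Emit:
apply_moves:
  rows:
    - [0.1, -0.1, 4, 0, 0, 0]
    - [0.1, -0.1, 7, 0, 0, 0]
    - [0.1, -0.1, 9, 0, 0, 0]
    - [0.1, -0.1, 10.9, 0, 0, 0]
    - [0.1, -0.1, 10.9, 0, 0, 0]
    - [0.1, -0.1, 10.9, 0, 0, 0]

```text
t: 2.4
tool_pos: [0.6343, -0.0902, 0.0117]
tool_rot: [-3.127, -0.29, -0.0]
contact_force: [-0.1, 0.1, 0.3]
opening: 0.0683
```

Emit:
apply_moves:
  rows:
    - [0, 0, 0, 0, 0, 0]
    - [0, 0, 0, 0, 0, 0]
    - [0, 0, 0, 0, 0, 0]
    - [0, 0, 0, 0, 0, 0]
    - [0, 0, 0, 0, 0, 0]
    - [0, 0, 0, 0, 0, 0]
    - [0, 0, 0, 0, 0, 0]
    - [0, 0, 0, 0, 0, 0]
  grip: 1
  squeeze: 40

```text
t: 3.2
tool_pos: [0.6357, -0.0907, 0.0137]
tool_rot: [-3.128, -0.29, -0.005]
contact_force: [-0.6, -0.3, 5.8]
opening: 0.035
```

Emit:
apply_moves:
  rows:
    - [0, 0, -2, 0, 0, 0]
    - [0, 0, -5, 0, 0, 0]
    - [0, 0, -10, 0, 0, 0]
    - [0, 0, -12, 0, 0, 0]
    - [0, 0, -12, 0, 0, 0]

```text
t: 3.7
tool_pos: [0.6382, -0.0913, 0.1391]
tool_rot: [3.125, 0.29, 0.018]
contact_force: [0.6, -0.2, -0.5]
opening: 0.0351
```

```bash
python3 go.py .4912 .3494 .12 -.071 ; python3 - <<'E'
from station import ctrl
import cv2
a=ctrl.get_image("scene")["color"];cv2.imwrite("pics/scene2.png",cv2.resize(a[130:290,100:300],None,fx=3,fy=3))
E
```

```text
{'box': array([0.4912, 0.3494]), 'wide': array([0.4853, 0.2666]), 'meter': array([ 0.5316, -0.2594]), 'slim': array([ 0.5425, -0.3417])}
t 3.7 pos [ 0.6382 -0.0913  0.1391] yawdeg 10.61 down [ 0.0115 -0.0018 -0.9999] F [ 0.6 -0.2 -0.5] op 0.0351 q6 1.13
(0.4912, 0.3494, 0.12) [ -6.35 -46.03   1.66] [ 0.03 -0.13  2.94]
```

View pics/scene2.png

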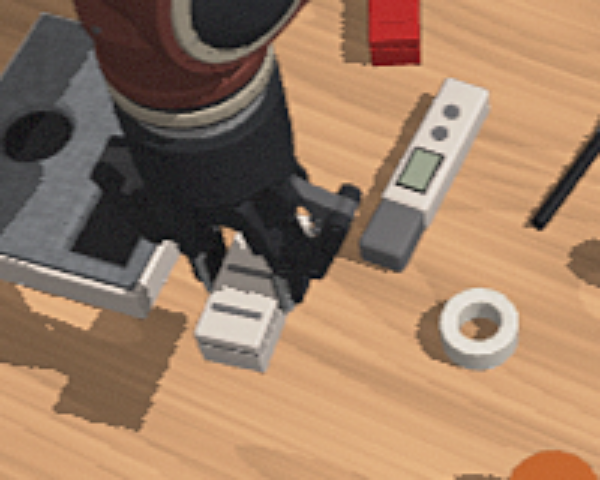

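Emit:
apply_moves:
  rows:
    - [-6.4, -46, 1.7, 0, -0.1, 2.9]
    - [-6.4, -46, 1.7, 0, -0.1, 2.9]
    - [-6.4, -46, 1.7, 0, -0.1, 2.9]
    - [-6.4, -46, 1.7, 0, -0.1, 2.9]
    - [-6.4, -46, 1.7, 0, -0.1, 2.9]
    - [-6.4, -46, 1.7, 0, -0.1, 2.9]
    - [-6.4, -46, 1.7, 0, -0.1, 2.9]
    - [-6.4, -46, 1.7, 0, -0.1, 2.9]
    - [-6.4, -46, 1.7, 0, -0.1, 2.9]
    - [-6.4, -46, 1.7, 0, -0.1, 2.9]
    - [-6.4, -46, 1.7, 0, -0.1, 2.9]
    - [-6.4, -46, 1.7, 0, -0.1, 2.9]
    - [-6.4, -46, 1.7, 0, -0.1, 2.9]
    - [-6.4, -46, 1.7, 0, -0.1, 2.9]

```text
t: 5.15
tool_pos: [0.4896, 0.348, 0.1173]
tool_rot: [3.138, -0.11, -0.004]
contact_force: [0.2, 0.4, 0.3]
opening: 0.0348
```

```bash
python3 go.py .4912 .3494 .06 -.071 .4912 .3494 .036 -.071; python3 - <<'E'
from station import ctrl
import cv2
a=ctrl.get_image("scene")["color"];cv2.imwrite("pics/scene3.png",cv2.resize(a[190:350,340:540],None,fx=3,fy=3))
a=ctrl.get_image("top")["color"];cv2.imwrite("pics/top3.png",a)
E
```

```text
{'box': array([0.4912, 0.3494]), 'wide': array([0.4853, 0.2666]), 'meter': array([ 0.5316, -0.2594]), 'slim': array([ 0.5425, -0.3417])}
t 5.15 pos [0.4896 0.348  0.1173] yawdeg -4.02 down [-0.0024 -0.0015 -1.    ] F [0.2 0.4 0.3] op 0.0348 q6 2.14
(0.4912, 0.3494, 0.06) [ 0.17 -0.16  5.73] [0.02 0.03 0.01]
(0.4912, 0.3494, 0.036) [ 0.17 -0.17  8.13] [0.02 0.03 0.01]
```

View pics/scene3.png

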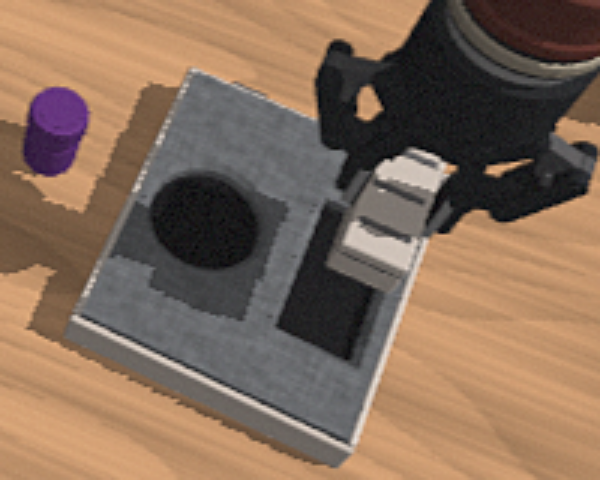

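```bash
python3 - <<'E'
from h import *
p=(.4896,.348,-.07)
P=T(p,rect(.086,.036,.1173-.0137+.03))
print(((proj(P,"scene")-[340,190])*3).round(0))
E
```

```text
[[409. 270.]
 [341. 240.]
 [390. 115.]
 [455. 142.]]
```

Front end of the held box (343,238)–(406,263) in the crop agrees with the prediction to about 1–2 px; its rear is hidden by the palm. Lowering.

Emit:
apply_moves:
  rows:
    - [0.2, -0.2, 3, 0, 0, 0]
    - [0.2, -0.2, 5.5, 0, 0, 0]
    - [0.2, -0.2, 6.5, 0, 0, 0]
    - [0.2, -0.2, 7.2, 0, 0, 0]
    - [0.2, -0.2, 7.7, 0, 0, 0]
    - [0.2, -0.2, 8.1, 0, 0, 0]
    - [0.2, -0.2, 8.1, 0, 0, 0]
    - [0.2, -0.2, 8.1, 0, 0, 0]

```text
t: 6.05
tool_pos: [0.492, 0.3504, 0.0374]
tool_rot: [3.139, -0.109, -0.001]
contact_force: [0.0, 1.0, 0.4]
opening: 0.0349
```

```bash
python3 go.py .4912 .3494 .035 -.071; python3 - <<'E'
from station import ctrl
import cv2
a=ctrl.get_image("scene")["color"];cv2.imwrite("pics/scene4.png",cv2.resize(a[190:350,340:540],None,fx=3,fy=3))
E
```

```text
{'box': array([0.4912, 0.3494]), 'wide': array([0.4853, 0.2666]), 'meter': array([ 0.5316, -0.2594]), 'slim': array([ 0.5425, -0.3417])}
t 6.05 pos [0.492  0.3504 0.0374] yawdeg -3.99 down [-8.e-04 -5.e-04 -1.e+00] F [0.  1.  0.4] op 0.0349 q6 2.14
(0.4912, 0.3494, 0.035) [-0.07  0.11  0.24] [0.01 0.01 0.02]
```

View pics/scene4.png

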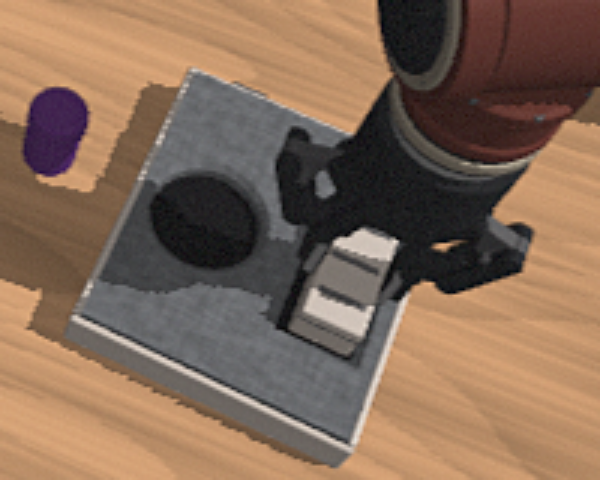

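Emit:
apply_moves:
  rows:
    - [-0.1, 0.1, 0.2, 0, 0, 0]
    - [-0.1, 0.1, 0.2, 0, 0, 0]
    - [-0.1, 0.1, 0.2, 0, 0, 0]

```text
t: 6.4
tool_pos: [0.4909, 0.3495, 0.0355]
tool_rot: [3.139, -0.109, -0.001]
contact_force: [0.0, 0.7, -0.9]
opening: 0.0352
```

Emit:
apply_moves:
  rows:
    - [0, 0, 0, 0, 0, 0]
    - [0, 0, 0, 0, 0, 0]
    - [0, 0, 0, 0, 0, 0]
    - [0, 0, 0, 0, 0, 0]
  grip: 0.4

```text
t: 6.8
tool_pos: [0.491, 0.3496, 0.0356]
tool_rot: [3.139, -0.109, -0.001]
contact_force: [-1.2, -0.5, -0.4]
opening: 0.0517
```

Emit:
apply_moves:
  rows:
    - [0, 0, -3, 0, 0, 0]
    - [0, 0, -7, 0, 0, 0]
    - [0, 0, -10, 0, 0, 0]
    - [0, 0, -10, 0, 0, 0]

```text
t: 7.2
tool_pos: [0.4943, 0.3514, 0.142]
tool_rot: [-3.135, 0.109, -0.014]
contact_force: [-0.6, -0.4, 0.0]
opening: 0.051
```

```bash
python3 go.py .4525 -.091 .12 .048 ; python3 - <<'E'
from station import ctrl
import cv2
a=ctrl.get_image("scene")["color"];cv2.imwrite("pics/scene5.png",cv2.resize(a[190:350,340:540],None,fx=3,fy=3))
E
```

```text
{'box': array([0.4912, 0.3494]), 'wide': array([0.4853, 0.2666]), 'meter': array([ 0.5316, -0.2594]), 'slim': array([ 0.5425, -0.3417])}
t 7.2 pos [0.4943 0.3514 0.142 ] yawdeg -3.98 down [ 0.009   0.0048 -0.9999] F [-0.6 -0.4  0. ] op 0.051 q6 2.14
(0.4525, -0.091, 0.12) [-1.11 44.44  1.96] [-0.06 -0.1  -1.35]
```

View pics/scene5.png

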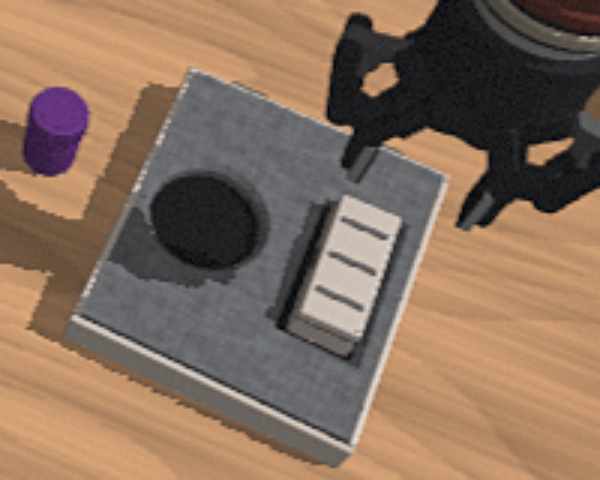

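The slide box sits in its cutout. Next the meter.

Emit:
apply_moves:
  rows:
    - [-1.1, 44.4, 2, 0, -0.1, -1.35]
    - [-1.1, 44.4, 2, 0, -0.1, -1.35]
    - [-1.1, 44.4, 2, 0, -0.1, -1.35]
    - [-1.1, 44.4, 2, 0, -0.1, -1.35]
    - [-1.1, 44.4, 2, 0, -0.1, -1.35]
    - [-1.1, 44.4, 2, 0, -0.1, -1.35]
    - [-1.1, 44.4, 2, 0, -0.1, -1.35]
    - [-1.1, 44.4, 2, 0, -0.1, -1.35]
    - [-1.1, 44.4, 2, 0, -0.1, -1.35]
    - [-1.1, 44.4, 2, 0, -0.1, -1.35]
    - [-1.1, 44.4, 2, 0, -0.1, -1.35]
    - [-1.1, 44.4, 2, 0, -0.1, -1.35]
    - [-1.1, 44.4, 2, 0, -0.1, -1.35]
    - [-1.1, 44.4, 2, 0, -0.1, -1.35]
  grip: 0.25

```text
t: 8.65
tool_pos: [0.4512, -0.0903, 0.1175]
tool_rot: [-3.138, -0.079, 0.006]
contact_force: [0.7, -0.0, -0.2]
opening: 0.0639
```

```bash
python3 go.py .4525 -.091 .009 .048;  python3 - <<'E'
from station import ctrl
import cv2
a=ctrl.get_image("top")["color"];cv2.imwrite("pics/top5.png",cv2.resize(a[160:290,80:280],None,fx=4,fy=4))
E
```

```text
{'box': array([0.4912, 0.3494]), 'wide': array([0.4853, 0.2666]), 'meter': array([ 0.5316, -0.2594]), 'slim': array([ 0.5425, -0.3417])}
t 8.65 pos [ 0.4512 -0.0903  0.1175] yawdeg 2.9 down [-0.004   0.0029 -1.    ] F [ 0.7 -0.  -0.2] op 0.0639 q6 1.16
(0.4525, -0.091, 0.009) [ 0.17  0.11 10.84] [-0.04  0.04  0.03]
```

View pics/top5.png

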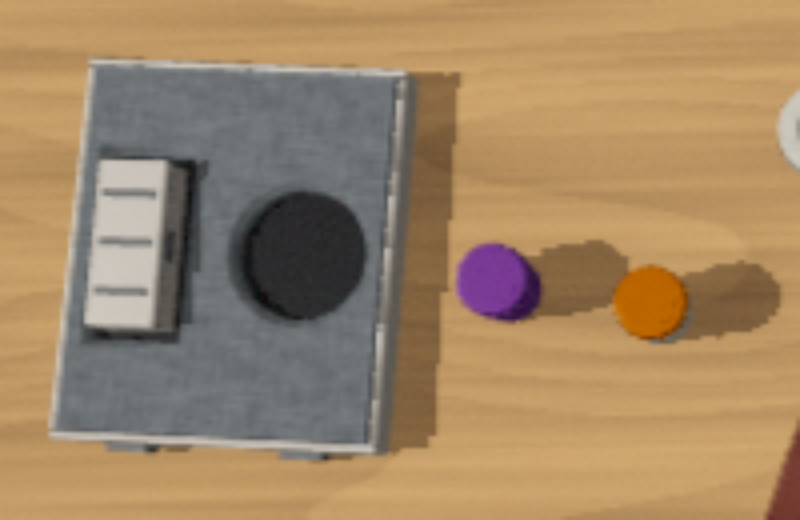

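```bash
python3 - <<'E'
from h import *
px=np.array([(101,159),(168,160),(156,329),(86,326)])/4+[80,160]-.4
for z in(.05,.058):
  r=least_squares(lambda p:(proj(T(p,rect(.086,.036,z)))-px).ravel(),(.49,.35,-.07));d=r.x-[.488,.3045,-.071]
  c,s=np.cos(-.071),np.sin(-.071);print(z,r.x.round(4),r.fun.round(1),"in kit",round(c*d[0]+s*d[1],4),round(-s*d[0]+c*d[1],4))
E
```

```text
0.05 [ 0.4898  0.3474 -0.0407] [-0.3 -0.1  0.3 -0.   0.  -0.1 -0.1  0.2] in kit -0.0013 0.0429
0.058 [ 0.4886  0.3442 -0.0403] [-0.3 -0.3  0.4 -0.2  0.1  0.  -0.2  0.4] in kit -0.0022 0.0396
```

Emit:
apply_moves:
  rows:
    - [0.2, 0.1, 4, 0, 0, 0]
    - [0.2, 0.1, 7, 0, 0, 0]
    - [0.2, 0.1, 9, 0, 0, 0]
    - [0.2, 0.1, 10.7, 0, 0, 0]
    - [0.2, 0.1, 10.7, 0, 0, 0]
    - [0.2, 0.1, 10.7, 0, 0, 0]

```text
t: 9.3
tool_pos: [0.453, -0.0907, 0.0108]
tool_rot: [-3.138, -0.08, 0.006]
contact_force: [-0.5, 0.8, 1.0]
opening: 0.0643
```

Emit:
apply_moves:
  rows:
    - [0, 0, 0, 0, 0, 0]
    - [0, 0, 0, 0, 0, 0]
    - [0, 0, 0, 0, 0, 0]
    - [0, 0, 0, 0, 0, 0]
    - [0, 0, 0, 0, 0, 0]
    - [0, 0, 0, 0, 0, 0]
    - [0, 0, 0, 0, 0, 0]
    - [0, 0, 0, 0, 0, 0]
  grip: 1
  squeeze: 50

```text
t: 10.1
tool_pos: [0.4544, -0.0912, 0.0125]
tool_rot: [-3.139, -0.08, 0.002]
contact_force: [-0.2, 1.5, 6.4]
opening: 0.0328
```

```bash
python3 go.py .4525 -.091 .12 .131
```

```text
{'box': array([0.4912, 0.3494]), 'wide': array([0.4853, 0.2666]), 'meter': array([ 0.5316, -0.2594]), 'slim': array([ 0.5425, -0.3417])}
t 10.1 pos [ 0.4544 -0.0912  0.0125] yawdeg 2.93 down [-0.0012  0.002  -1.    ] F [-0.2  1.5  6.4] op 0.0328 q6 1.16
(0.4525, -0.091, 0.12) [ -0.2   -0.05 -10.75] [-0.02  0.01 -0.92]
```

Emit:
apply_moves:
  rows:
    - [0, 0, -2, 0, 0, 0]
    - [0, 0, -5, 0, 0, 0]
    - [0, 0, -9, 0, 0, 0]
    - [0, 0, -10, 0, 0, 0]
    - [0, 0, -10, 0, 0, 0]
    - [0, 0, -10, 0, 0, 0]

```text
t: 10.7
tool_pos: [0.4536, -0.091, 0.1109]
tool_rot: [-3.138, -0.08, 0.005]
contact_force: [0.1, 0.6, -2.7]
opening: 0.0327
```

```bash
python3 go.py .5325 -.2593 .11 .131; python3 - <<'E'
from station import ctrl
import cv2
a=ctrl.get_image("scene")["color"];cv2.imwrite("pics/scene6.png",cv2.resize(a[100:260,150:350],None,fx=3,fy=3))
E
```

```text
{'box': array([0.4912, 0.3494]), 'wide': array([0.4853, 0.2666]), 'meter': array([ 0.5316, -0.2594]), 'slim': array([ 0.5425, -0.3417])}
t 10.7 pos [ 0.4536 -0.091   0.1109] yawdeg 2.93 down [-0.0032  0.0027 -1.    ] F [ 0.1  0.6 -2.7] op 0.0327 q6 1.16
(0.5325, -0.2593, 0.11) [ 7.02 17.21  0.02] [-0.03  0.03 -0.92]
```

View pics/scene6.png

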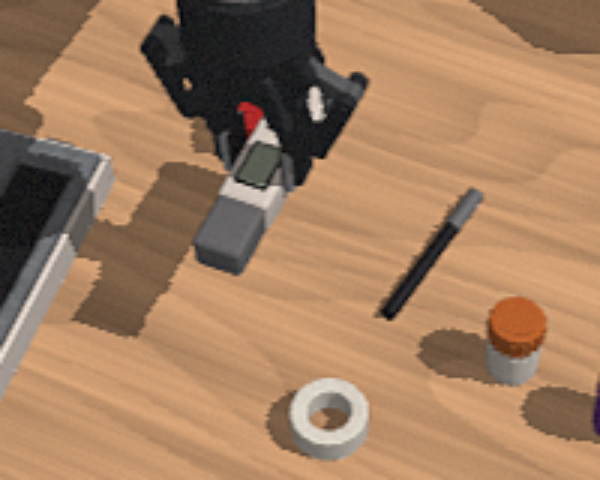

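Emit:
apply_moves:
  rows:
    - [7, 17.2, 0, 0, 0, -0.92]
    - [7, 17.2, 0, 0, 0, -0.92]
    - [7, 17.2, 0, 0, 0, -0.92]
    - [7, 17.2, 0, 0, 0, -0.92]
    - [7, 17.2, 0, 0, 0, -0.92]
    - [7, 17.2, 0, 0, 0, -0.92]
    - [7, 17.2, 0, 0, 0, -0.92]
    - [7, 17.2, 0, 0, 0, -0.92]

```text
t: 11.55
tool_pos: [0.5311, -0.2576, 0.1084]
tool_rot: [-3.13, -0.208, 0.009]
contact_force: [-0.1, -0.6, -0.4]
opening: 0.0326
```

Emit:
apply_moves:
  rows:
    - [0, 0, 3, 0, 0, 0]
    - [0, 0, 5, 0, 0, 0]
    - [0, 0, 5, 0, 0, 0]
    - [0, 0, 5, 0, 0, 0]

```text
t: 11.95
tool_pos: [0.5306, -0.2566, 0.0586]
tool_rot: [-3.13, -0.209, 0.01]
contact_force: [1.4, 1.3, -1.2]
opening: 0.0327
```

```bash
python3 go.py .5325 -.2593 .036 .131; python3 - <<'E'
from station import ctrl
import cv2
a=ctrl.get_image("scene")["color"];cv2.imwrite("pics/scene7.png",cv2.resize(a[120:250,60:220],None,fx=4,fy=4))
a=ctrl.get_image("top")["color"];cv2.imwrite("pics/top7.png",cv2.resize(a[120:260,360:500],None,fx=4,fy=4))
E
```

```text
{'box': array([0.4912, 0.3494]), 'wide': array([0.4853, 0.2666]), 'meter': array([ 0.5316, -0.2594]), 'slim': array([ 0.5425, -0.3417])}
t 11.95 pos [ 0.5306 -0.2566  0.0586] yawdeg 7.64 down [-0.0064  0.0046 -1.    ] F [ 1.4  1.3 -1.2] op 0.0327 q6 0.86
(0.5325, -0.2593, 0.036) [0.17 0.31 2.25] [-0.06  0.07  0.03]
```

View pics/scene7.png

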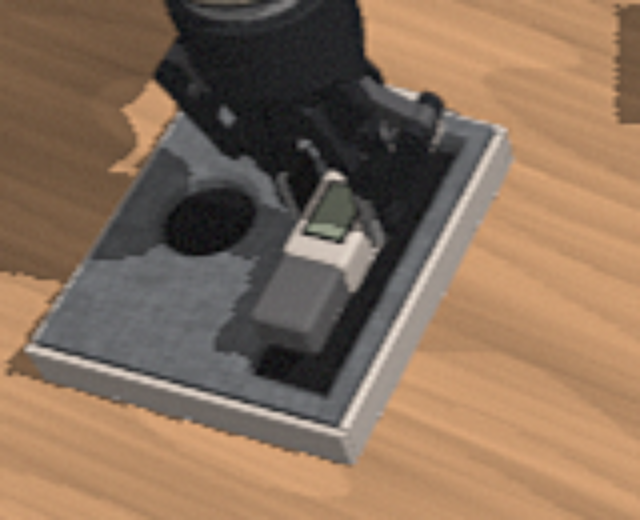

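View pics/top7.png

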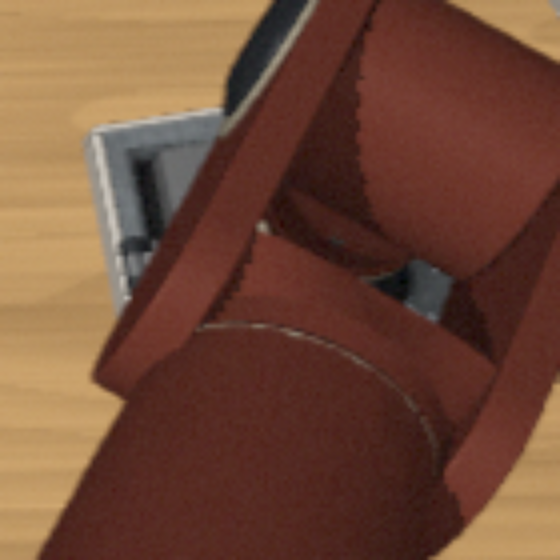

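```bash
python3 - <<'E'
from h import *
p=(.5306-.0015,-.2566,.133)
for z in(.046,.072):print(((proj(T(p,rect(.15,.034,z)),"scene")-[60,120]+.5)*4).round(0).tolist())
print(((proj(T((.5375,-.304,.131),rect(.168,.052,.032,0,.045)),"scene")-[60,120]+.5)*4).round(0).tolist())
E
```

```text
[[322.0, 361.0], [256.0, 344.0], [389.0, 112.0], [450.0, 127.0]]
[[308.0, 331.0], [241.0, 313.0], [378.0, 78.0], [440.0, 94.0]]
[[329.0, 399.0], [231.0, 372.0], [379.0, 115.0], [471.0, 138.0]]
```

Emit:
apply_moves:
  rows:
    - [0.1, 0.3, 0.5, 0, 0, 0]
    - [0.1, 0.3, 1, 0, 0, 0]
    - [0.1, 0.3, 1.5, 0, 0, 0]
    - [0.1, 0.3, 1.9, 0, 0, 0]
    - [0.1, 0.3, 1.9, 0, 0, 0]

```text
t: 12.55
tool_pos: [0.5323, -0.26, 0.04]
tool_rot: [-3.13, -0.208, 0.008]
contact_force: [-0.3, 0.3, -0.6]
opening: 0.0328
```

```bash
python3 go.py .5325 -.2593 .035 .131; python3 - <<'E'
from station import ctrl
import cv2
a=ctrl.get_image("scene")["color"];cv2.imwrite("pics/scene8.png",cv2.resize(a[150:250,80:200],None,fx=6,fy=6,interpolation=2))
E
```

```text
{'box': array([0.4912, 0.3494]), 'wide': array([0.4853, 0.2666]), 'meter': array([ 0.5316, -0.2594]), 'slim': array([ 0.5425, -0.3417])}
t 12.55 pos [ 0.5323 -0.26    0.04  ] yawdeg 7.62 down [-0.0055  0.004  -1.    ] F [-0.3  0.3 -0.6] op 0.0328 q6 0.86
(0.5325, -0.2593, 0.035) [ 0.03 -0.06  0.5 ] [-0.05  0.06  0.02]
```

View pics/scene8.png

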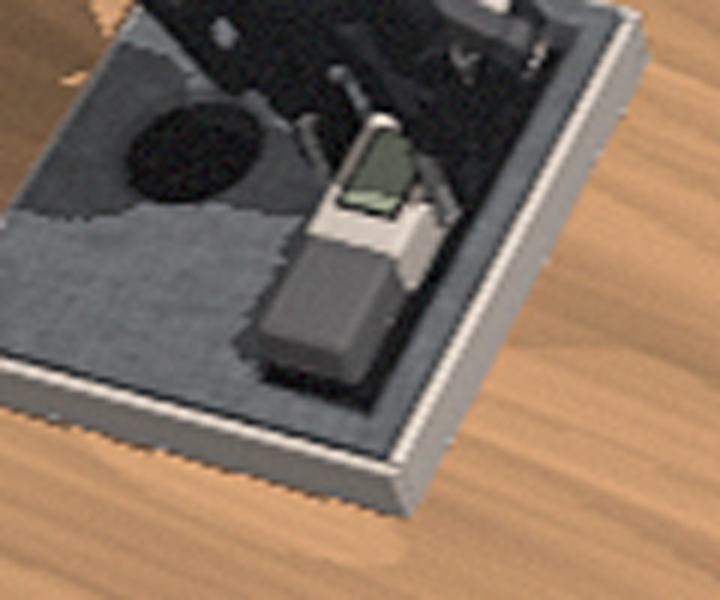

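Emit:
apply_moves:
  rows:
    - [0.1, 0, 0.3, 0, 0, 0]
    - [0.1, 0, 0.5, 0, 0, 0]
    - [0.1, 0, 0.5, 0, 0, 0]
    - [0.1, 0, 0.5, 0, 0, 0]

```text
t: 13.0
tool_pos: [0.5336, -0.2599, 0.0354]
tool_rot: [-3.131, -0.209, 0.007]
contact_force: [-0.6, -0.5, -0.9]
opening: 0.0325
```

Emit:
apply_moves:
  rows:
    - [0, 0, 0, 0, 0, 0]
    - [0, 0, 0, 0, 0, 0]
    - [0, 0, 0, 0, 0, 0]
    - [0, 0, 0, 0, 0, 0]
  grip: 0.4

```text
t: 13.4
tool_pos: [0.5337, -0.26, 0.0356]
tool_rot: [-3.131, -0.209, 0.007]
contact_force: [0.7, -0.6, -0.7]
opening: 0.0512
```

Emit:
apply_moves:
  rows:
    - [0, 0, -3, 0, 0, 0]
    - [0, 0, -7, 0, 0, 0]
    - [0, 0, -11, 0, 0, 0]
    - [0, 0, -11, 0, 0, 0]

```text
t: 13.8
tool_pos: [0.538, -0.2628, 0.1536]
tool_rot: [3.13, 0.209, 0.01]
contact_force: [1.1, -1.0, 1.6]
opening: 0.0515
```

```bash
python3 go.py .455 .081 .12 1.57; python3 - <<'E'
from station import ctrl
import cv2
a=ctrl.get_image("scene")["color"];cv2.imwrite("pics/scene9.png",cv2.resize(a[120:250,60:200],None,fx=5,fy=5,interpolation=2))
E
```

```text
{'box': array([0.4912, 0.3494]), 'wide': array([0.4853, 0.2666]), 'meter': array([ 0.5316, -0.2594]), 'slim': array([ 0.5425, -0.3417])}
t 13.8 pos [ 0.538  -0.2628  0.1536] yawdeg 7.63 down [ 0.0065 -0.0039 -1.    ] F [ 1.1 -1.   1.6] op 0.0515 q6 0.86
(0.455, 0.081, 0.12) [ -3.68 -35.19   3.17] [  0.09  -0.02 -16.47]
```

View pics/scene9.png

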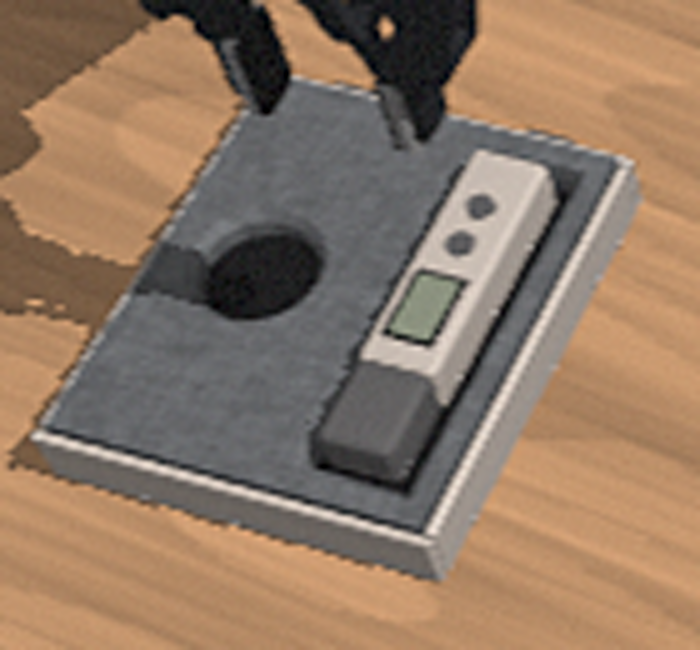

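Emit:
apply_moves:
  rows:
    - [-3.7, -35.2, 3, 0.1, 0, -16.5]
    - [-3.7, -35.2, 3, 0.1, 0, -16.5]
    - [-3.7, -35.2, 3, 0.1, 0, -16.5]
    - [-3.7, -35.2, 3, 0.1, 0, -16.5]
    - [-3.7, -35.2, 3, 0.1, 0, -16.5]
    - [-3.7, -35.2, 3, 0.1, 0, -16.5]
    - [-3.7, -35.2, 3, 0.1, 0, -16.5]
    - [-3.7, -35.2, 3, 0.1, 0, -16.5]
    - [-3.7, -35.2, 3, 0.1, 0, -16.5]
    - [-3.7, -35.2, 3, 0.1, 0, -16.5]
    - [-3.7, -35.2, 3, 0.1, 0, -16.5]
    - [-3.7, -35.2, 3, 0.1, 0, -16.5]
    - [-3.7, -35.2, 3, 0.1, 0, -16.5]
    - [-3.7, -35.2, 3, 0.1, 0, -16.5]
  grip: 0.2

```text
t: 15.25
tool_pos: [0.4531, 0.0819, 0.1194]
tool_rot: [-2.216, -2.218, -0.0]
contact_force: [0.3, 0.2, 0.4]
opening: 0.0685
```

```bash
python3 go.py .455 .081 .02 1.57; python3 - <<'E'
from station import ctrl
import cv2
a=ctrl.get_image("scene")["color"];cv2.imwrite("pics/scene10.png",cv2.resize(a[100:270,200:420],None,fx=3,fy=3,interpolation=2))
E
```

```text
{'box': array([0.4912, 0.3494]), 'wide': array([0.4853, 0.2666]), 'meter': array([ 0.5316, -0.2594]), 'slim': array([ 0.5425, -0.3417])}
t 15.25 pos [0.4531 0.0819 0.1194] yawdeg 90.06 down [-0.0041  0.0041 -1.    ] F [0.3 0.2 0.4] op 0.0685 q6 0.01
(0.455, 0.081, 0.02) [-0.13  0.23  9.94] [-0.05 -0.05  0.02]
```

View pics/scene10.png

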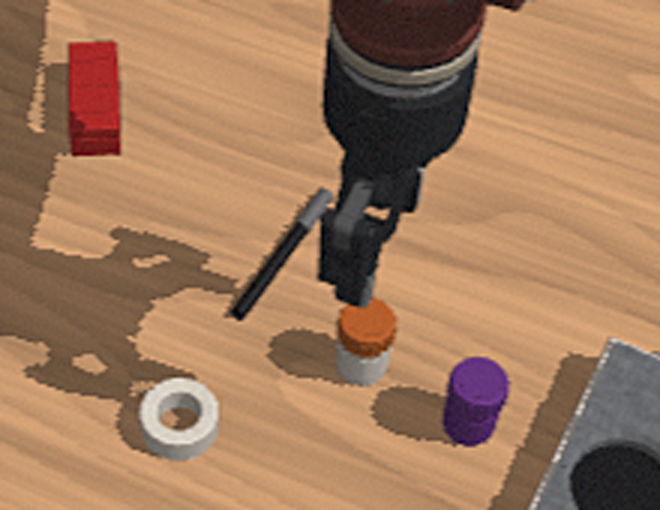

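Emit:
apply_moves:
  rows:
    - [-0.1, 0.2, 3, 0, 0, 0]
    - [-0.1, 0.2, 6, 0, 0, 0]
    - [-0.1, 0.2, 8, 0, 0, 0]
    - [-0.1, 0.2, 9.7, 0, 0, 0]
    - [-0.1, 0.2, 9.7, 0, 0, 0]
    - [-0.1, 0.2, 9.7, 0, 0, 0]

```text
t: 15.9
tool_pos: [0.4549, 0.0812, 0.0227]
tool_rot: [-2.216, -2.218, 0.0]
contact_force: [-0.4, 0.4, 0.2]
opening: 0.0684
```

Emit:
apply_moves:
  rows:
    - [0, 0, 0, 0, 0, 0]
    - [0, 0, 0, 0, 0, 0]
    - [0, 0, 0, 0, 0, 0]
    - [0, 0, 0, 0, 0, 0]
    - [0, 0, 0, 0, 0, 0]
    - [0, 0, 0, 0, 0, 0]
    - [0, 0, 0, 0, 0, 0]
    - [0, 0, 0, 0, 0, 0]
  grip: 1
  squeeze: 30

```text
t: 16.7
tool_pos: [0.456, 0.0813, 0.0241]
tool_rot: [-2.217, -2.219, -0.002]
contact_force: [-0.7, -0.4, 5.9]
opening: 0.0349
```

Emit:
apply_moves:
  rows:
    - [0, 0, -2, 0, 0, 0]
    - [0, 0, -5, 0, 0, 0]
    - [0, 0, -9, 0, 0, 0]
    - [0, 0, -11, 0, 0, 0]
    - [0, 0, -11, 0, 0, 0]

```text
t: 17.2
tool_pos: [0.4588, 0.0809, 0.1382]
tool_rot: [2.219, 2.222, 0.011]
contact_force: [0.4, -0.5, -0.1]
opening: 0.0349
```

```bash
python3 go.py .5425 -.3417 .13 1.70; python3 - <<'E'
from station import ctrl
import cv2
a=ctrl.get_image("scene")["color"];cv2.imwrite("pics/scene11.png",cv2.resize(a[100:270,200:420],None,fx=3,fy=3,interpolation=2))
E
```

```text
{'box': array([0.4912, 0.3494]), 'wide': array([0.4853, 0.2666]), 'meter': array([ 0.5316, -0.2594]), 'slim': array([ 0.5425, -0.3417])}
t 17.2 pos [0.4588 0.0809 0.1382] yawdeg 90.05 down [ 0.0061  0.0042 -1.    ] F [ 0.4 -0.5 -0.1] op 0.0349 q6 0.01
(0.5425, -0.3417, 0.13) [-42.27   8.33   0.69] [ 0.07 -0.04 -1.47]
```

View pics/scene11.png

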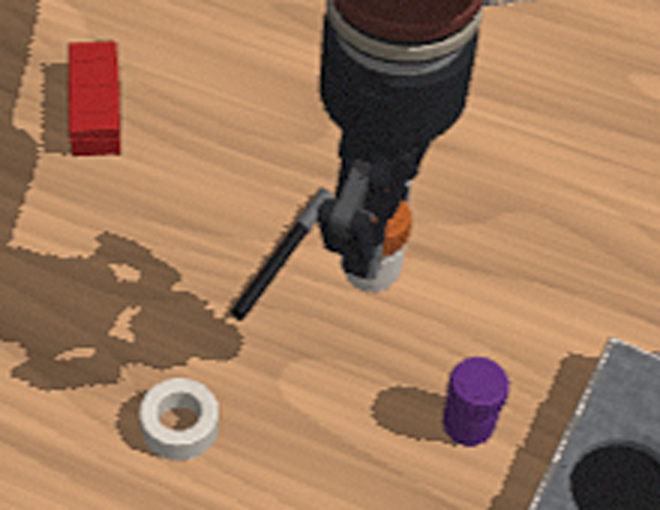

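Emit:
apply_moves:
  rows:
    - [-42.3, 8.3, 0.7, 0, 0, -1.5]
    - [-42.3, 8.3, 0.7, 0, 0, -1.5]
    - [-42.3, 8.3, 0.7, 0, 0, -1.5]
    - [-42.3, 8.3, 0.7, 0, 0, -1.5]
    - [-42.3, 8.3, 0.7, 0, 0, -1.5]
    - [-42.3, 8.3, 0.7, 0, 0, -1.5]
    - [-42.3, 8.3, 0.7, 0, 0, -1.5]
    - [-42.3, 8.3, 0.7, 0, 0, -1.5]
    - [-42.3, 8.3, 0.7, 0, 0, -1.5]
    - [-42.3, 8.3, 0.7, 0, 0, -1.5]
    - [-42.3, 8.3, 0.7, 0, 0, -1.5]
    - [-42.3, 8.3, 0.7, 0, 0, -1.5]
    - [-42.3, 8.3, 0.7, 0, 0, -1.5]
    - [-42.3, 8.3, 0.7, 0, 0, -1.5]

```text
t: 18.65
tool_pos: [0.5406, -0.3408, 0.1269]
tool_rot: [-2.068, -2.363, -0.007]
contact_force: [-0.1, -1.2, -0.1]
opening: 0.0352
```

```bash
python3 go.py .5425 -.3417 .065 1.70 .5425 -.3417 .0455 1.70; python3 - <<'E'
from station import ctrl
import cv2
a=ctrl.get_image("scene")["color"];cv2.imwrite("pics/scene12.png",cv2.resize(a[90:250,40:240],None,fx=3,fy=3,interpolation=2))
E
```

```text
{'box': array([0.4912, 0.3494]), 'wide': array([0.4853, 0.2666]), 'meter': array([ 0.5316, -0.2594]), 'slim': array([ 0.5425, -0.3417])}
t 18.65 pos [ 0.5406 -0.3408  0.1269] yawdeg 97.63 down [ 0.0014  0.0044 -1.    ] F [-0.1 -1.2 -0.1] op 0.0352 q6 -0.82
(0.5425, -0.3417, 0.065) [-0.14  0.16  6.18] [ 0.02 -0.05  0.05]
(0.5425, -0.3417, 0.0455) [-0.15  0.16  8.13] [ 0.02 -0.05  0.05]
```

View pics/scene12.png

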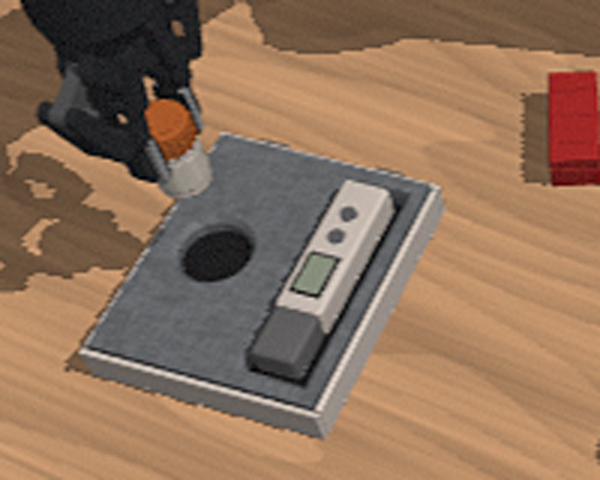

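Emit:
apply_moves:
  rows:
    - [-0.1, 0.2, 3, 0, 0, 0]
    - [-0.1, 0.2, 5, 0, 0, 0]
    - [-0.1, 0.2, 6.2, 0, 0, 0]
    - [-0.1, 0.2, 7.2, 0, 0, 0]
    - [-0.1, 0.2, 7.8, 0, 0, 0]
    - [-0.1, 0.2, 8.1, 0, 0, 0]
    - [-0.1, 0.2, 8.1, 0, 0, 0]
    - [-0.1, 0.2, 8.1, 0, 0, 0]

```text
t: 19.5
tool_pos: [0.5434, -0.3418, 0.0469]
tool_rot: [-2.069, -2.364, -0.007]
contact_force: [-0.3, 0.0, -1.4]
opening: 0.035
```

```bash
python3 go.py .5425 -.3417 .0455 1.70; python3 - <<'E'
from station import ctrl
import cv2
a=ctrl.get_image("scene")["color"];cv2.imwrite("pics/scene13.png",cv2.resize(a[120:240,50:200],None,fx=4,fy=4,interpolation=2))
from h import *
print(((proj([[.5425,-.3417,.02],[.5425,-.3417,.076]],"scene")-[50,120])*4).round(0))
E
```

```text
{'box': array([0.4912, 0.3494]), 'wide': array([0.4853, 0.2666]), 'meter': array([ 0.5316, -0.2594]), 'slim': array([ 0.5425, -0.3417])}
t 19.5 pos [ 0.5434 -0.3418  0.0469] yawdeg 97.62 down [ 0.0028  0.0033 -1.    ] F [-0.3  0.  -1.4] op 0.035 q6 -0.81
(0.5425, -0.3417, 0.0455) [ 0.02 -0.09  0.14] [ 0.04 -0.03  0.04]
[[250. 224.]
 [217. 154.]]
```

View pics/scene13.png

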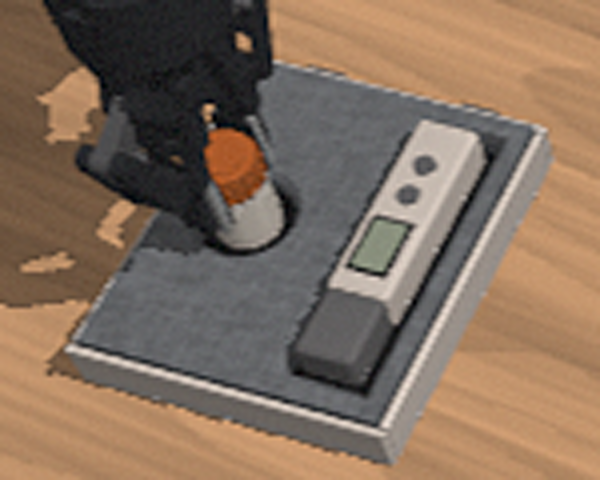

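Emit:
apply_moves:
  rows:
    - [0, -0.1, 0.2, 0, 0, 0]
    - [0, -0.1, 0.3, 0, 0, 0]
    - [0, -0.1, 0.3, 0, 0, 0]

```text
t: 19.85
tool_pos: [0.5426, -0.3422, 0.0443]
tool_rot: [2.069, 2.363, 0.007]
contact_force: [-0.9, -0.7, 0.6]
opening: 0.0354
```

Emit:
apply_moves:
  rows:
    - [0, 0, 0, 0, 0, 0]
    - [0, 0, 0, 0, 0, 0]
    - [0, 0, 0, 0, 0, 0]
    - [0, 0, 0, 0, 0, 0]
    - [0, 0, 0, 0, 0, 0]
  grip: 0.3

```text
t: 20.35
tool_pos: [0.5426, -0.3422, 0.0442]
tool_rot: [2.069, 2.364, 0.007]
contact_force: [-0.7, -0.0, 0.4]
opening: 0.0599
```

Emit:
apply_moves:
  rows:
    - [0, 0, -2, 0, 0, 0]
    - [0, 0, -5, 0, 0, 0]
    - [0, 0, -9, 0, 0, 0]
    - [0, 0, -12, 0, 0, 0]
    - [0, 0, -12, 0, 0, 0]

```text
t: 20.85
tool_pos: [0.5449, -0.3447, 0.1711]
tool_rot: [2.061, 2.355, 0.007]
contact_force: [-0.1, 0.6, 1.0]
opening: 0.0601
```

```bash
python3 go.py .65 .0915 .14 1.57; python3 - <<'E'
from station import ctrl
import cv2
a=ctrl.get_image("scene")["color"];cv2.imwrite("pics/scene14.png",cv2.resize(a[120:240,50:200],None,fx=4,fy=4,interpolation=2))
E
```

```text
{'box': array([0.4912, 0.3494]), 'wide': array([0.4853, 0.2666]), 'meter': array([ 0.5316, -0.2594]), 'slim': array([ 0.5425, -0.3417])}
t 20.85 pos [ 0.5449 -0.3447  0.1711] yawdeg 97.61 down [ 0.012  -0.0042 -0.9999] F [-0.1  0.6  1. ] op 0.0601 q6 -0.82
(0.65, 0.0915, 0.14) [41.86 16.16  3.06] [0.13 0.06 1.53]
```

View pics/scene14.png

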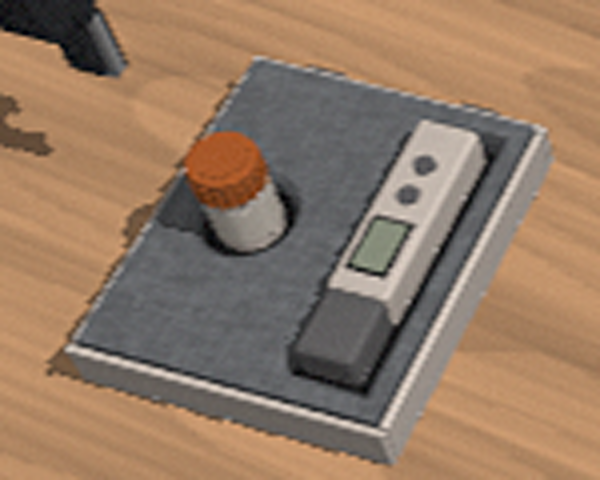

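Slim jar stands in its cutout (cap at (226,160), base (252,230), as expected for vertical). Now the wide jar, jaws fully open.

Emit:
apply_moves:
  rows:
    - [41.9, 16.2, 3, 0.1, 0, 1.5]
    - [41.9, 16.2, 3, 0.1, 0, 1.5]
    - [41.9, 16.2, 3, 0.1, 0, 1.5]
    - [41.9, 16.2, 3, 0.1, 0, 1.5]
    - [41.9, 16.2, 3, 0.1, 0, 1.5]
    - [41.9, 16.2, 3, 0.1, 0, 1.5]
    - [41.9, 16.2, 3, 0.1, 0, 1.5]
    - [41.9, 16.2, 3, 0.1, 0, 1.5]
    - [41.9, 16.2, 3, 0.1, 0, 1.5]
    - [41.9, 16.2, 3, 0.1, 0, 1.5]
    - [41.9, 16.2, 3, 0.1, 0, 1.5]
    - [41.9, 16.2, 3, 0.1, 0, 1.5]
    - [41.9, 16.2, 3, 0.1, 0, 1.5]
    - [41.9, 16.2, 3, 0.1, 0, 1.5]
    - [41.9, 16.2, 3, 0.1, 0, 1.5]
  grip: 0

```text
t: 22.4
tool_pos: [0.649, 0.092, 0.1384]
tool_rot: [2.22, 2.221, -0.002]
contact_force: [0.0, 0.0, 0.3]
opening: 0.0858
```

```bash
python3 go.py .65 .0915 .024 1.57; python3 - <<'E'
from station import ctrl
import cv2
a=ctrl.get_image("scene")["color"];cv2.imwrite("pics/scene15.png",cv2.resize(a[150:350,180:400],None,fx=3,fy=3,interpolation=2))
a=ctrl.get_image("top")["color"];cv2.imwrite("pics/top15.png",a)
E
```

```text
{'box': array([0.4912, 0.3494]), 'wide': array([0.4853, 0.2666]), 'meter': array([ 0.5316, -0.2594]), 'slim': array([ 0.5425, -0.3417])}
t 22.4 pos [0.649  0.092  0.1384] yawdeg 90.03 down [-3.0e-04 -1.8e-03 -1.0e+00] F [0.  0.  0.3] op 0.0858 q6 0.03
(0.65, 0.0915, 0.024) [-0.03  0.1  11.44] [-0.    0.02  0.02]
```

View pics/scene15.png

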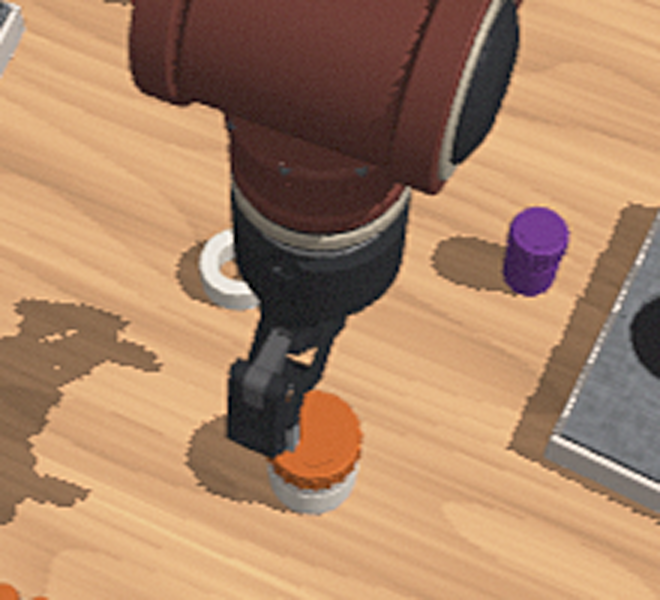

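View pics/top15.png

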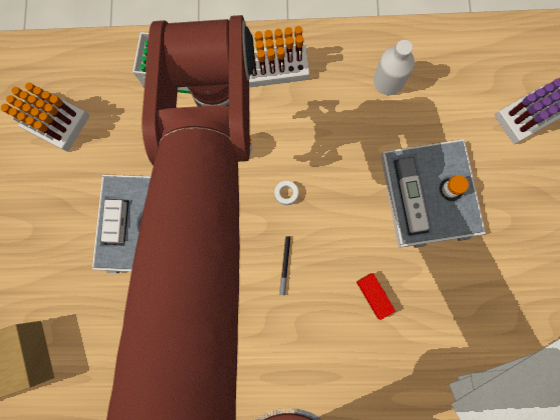

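Emit:
apply_moves:
  rows:
    - [0, 0.1, 3, 0, 0, 0]
    - [0, 0.1, 6, 0, 0, 0]
    - [0, 0.1, 8.5, 0, 0, 0]
    - [0, 0.1, 10, 0, 0, 0]
    - [0, 0.1, 11.3, 0, 0, 0]
    - [0, 0.1, 11.3, 0, 0, 0]

```text
t: 23.1
tool_pos: [0.6489, 0.0921, 0.0237]
tool_rot: [-2.22, -2.222, 0.006]
contact_force: [-0.1, -0.0, -0.7]
opening: 0.0853
```

Emit:
apply_moves:
  rows:
    - [0, 0, 0, 0, 0, 0]
    - [0, 0, 0, 0, 0, 0]
    - [0, 0, 0, 0, 0, 0]
    - [0, 0, 0, 0, 0, 0]
    - [0, 0, 0, 0, 0, 0]
    - [0, 0, 0, 0, 0, 0]
    - [0, 0, 0, 0, 0, 0]
    - [0, 0, 0, 0, 0, 0]
  grip: 1
  squeeze: 40

```text
t: 23.9
tool_pos: [0.6502, 0.0922, 0.0254]
tool_rot: [2.22, 2.222, -0.002]
contact_force: [-1.1, 0.3, 5.7]
opening: 0.0531
```

Emit:
apply_moves:
  rows:
    - [0, 0, -2, 0, 0, 0]
    - [0, 0, -5, 0, 0, 0]
    - [0, 0, -9, 0, 0, 0]
    - [0, 0, -11, 0, 0, 0]
    - [0, 0, -11, 0, 0, 0]

```text
t: 24.4
tool_pos: [0.6526, 0.0924, 0.1396]
tool_rot: [2.216, 2.218, 0.006]
contact_force: [0.2, -0.1, -1.8]
opening: 0.0529
```

```bash
python3 go.py .4853 .2666 .13 1.50; python3 - <<'E'
from station import ctrl
import cv2
a=ctrl.get_image("scene")["color"];cv2.imwrite("pics/scene16.png",cv2.resize(a[150:350,180:400],None,fx=3,fy=3,interpolation=2))
E
```

```text
{'box': array([0.4912, 0.3494]), 'wide': array([0.4853, 0.2666]), 'meter': array([ 0.5316, -0.2594]), 'slim': array([ 0.5425, -0.3417])}
t 24.4 pos [0.6526 0.0924 0.1396] yawdeg 90.06 down [ 0.0069 -0.0016 -1.    ] F [ 0.2 -0.1 -1.8] op 0.0529 q6 0.03
(0.4853, 0.2666, 0.13) [ 17.44 -16.71   0.82] [0.08 0.02 0.82]
```

View pics/scene16.png

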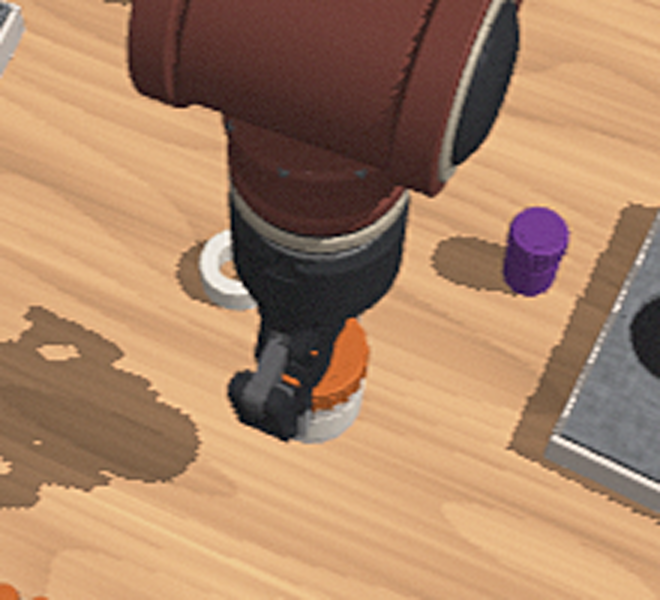

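Emit:
apply_moves:
  rows:
    - [17.4, -16.7, 0.8, 0.1, 0, 0.8]
    - [17.4, -16.7, 0.8, 0.1, 0, 0.8]
    - [17.4, -16.7, 0.8, 0.1, 0, 0.8]
    - [17.4, -16.7, 0.8, 0.1, 0, 0.8]
    - [17.4, -16.7, 0.8, 0.1, 0, 0.8]
    - [17.4, -16.7, 0.8, 0.1, 0, 0.8]
    - [17.4, -16.7, 0.8, 0.1, 0, 0.8]
    - [17.4, -16.7, 0.8, 0.1, 0, 0.8]
    - [17.4, -16.7, 0.8, 0.1, 0, 0.8]
    - [17.4, -16.7, 0.8, 0.1, 0, 0.8]

```text
t: 25.45
tool_pos: [0.4845, 0.2653, 0.1277]
tool_rot: [-2.296, -2.14, 0.009]
contact_force: [-0.3, -0.5, -0.7]
opening: 0.0534
```

```bash
python3 go.py .4853 .2666 .06 1.50 .4853 .2666 .047 1.50; python3 - <<'E'
from station import ctrl
import cv2
a=ctrl.get_image("scene")["color"];cv2.imwrite("pics/scene17.png",cv2.resize(a[150:350,330:530],None,fx=3,fy=3,interpolation=2))
E
```

```text
{'box': array([0.4912, 0.3494]), 'wide': array([0.4853, 0.2666]), 'meter': array([ 0.5316, -0.2594]), 'slim': array([ 0.5425, -0.3417])}
t 25.45 pos [0.4845 0.2653 0.1277] yawdeg 85.96 down [-0.0067 -0.0017 -1.    ] F [-0.3 -0.5 -0.7] op 0.0534 q6 0.44
(0.4853, 0.2666, 0.06) [0.15 0.12 6.77] [-0.07  0.02  0.  ]
(0.4853, 0.2666, 0.047) [0.15 0.13 8.07] [-0.07  0.02  0.  ]
```

View pics/scene17.png

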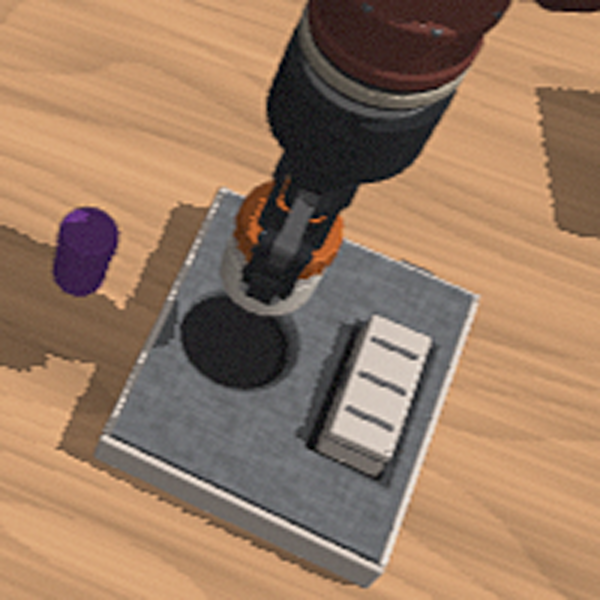

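Emit:
apply_moves:
  rows:
    - [0.1, 0.1, 3, 0, 0, 0]
    - [0.1, 0.1, 5, 0, 0, 0]
    - [0.1, 0.1, 6.2, 0, 0, 0]
    - [0.1, 0.1, 7.2, 0, 0, 0]
    - [0.1, 0.1, 7.8, 0, 0, 0]
    - [0.1, 0.1, 8.1, 0, 0, 0]
    - [0.1, 0.1, 8.1, 0, 0, 0]
    - [0.1, 0.1, 8.1, 0, 0, 0]

```text
t: 26.3
tool_pos: [0.4856, 0.2665, 0.0476]
tool_rot: [-2.296, -2.14, 0.007]
contact_force: [0.0, 0.3, -1.5]
opening: 0.0531
```

```bash
python3 go.py .4853 .2666 .046 1.50; python3 - <<'E'
from station import ctrl
import cv2
a=ctrl.get_image("scene")["color"];cv2.imwrite("pics/scene18.png",cv2.resize(a[150:350,330:530],None,fx=3,fy=3,interpolation=2))
E
```

```text
{'box': array([0.4912, 0.3494]), 'wide': array([0.4853, 0.2666]), 'meter': array([ 0.5316, -0.2594]), 'slim': array([ 0.5425, -0.3417])}
t 26.3 pos [0.4856 0.2665 0.0476] yawdeg 85.97 down [-0.0052 -0.001  -1.    ] F [ 0.   0.3 -1.5] op 0.0531 q6 0.44
(0.4853, 0.2666, 0.046) [ 0.01 -0.02  0.16] [-0.06  0.02  0.01]
```

View pics/scene18.png

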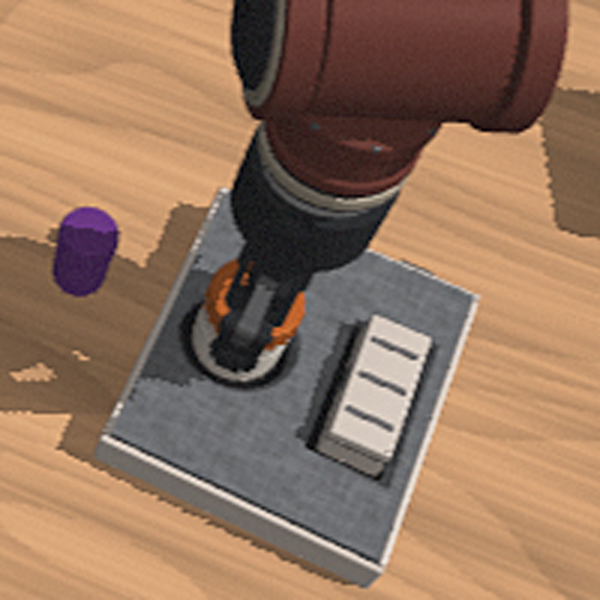

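The jar is in the hole with dark gaps on both sides. Lowering the last bit, releasing, then retreating.

Emit:
apply_moves:
  rows:
    - [0, 0, 0.2, 0, 0, 0]
    - [0, 0, 0.2, 0, 0, 0]
    - [0, 0, 0.2, 0, 0, 0]

```text
t: 26.65
tool_pos: [0.4856, 0.2666, 0.0458]
tool_rot: [-2.296, -2.14, 0.006]
contact_force: [0.4, -0.7, -0.7]
opening: 0.0531
```

Emit:
apply_moves:
  rows:
    - [0, 0, 0, 0, 0, 0]
    - [0, 0, 0, 0, 0, 0]
    - [0, 0, 0, 0, 0, 0]
    - [0, 0, 0, 0, 0, 0]
    - [0, 0, 0, 0, 0, 0]
  grip: 0.1

```text
t: 27.15
tool_pos: [0.4857, 0.2666, 0.0459]
tool_rot: [-2.296, -2.14, 0.006]
contact_force: [0.2, -0.3, -0.5]
opening: 0.0766
```

Emit:
apply_moves:
  rows:
    - [0, 0, -2, 0, 0, 0]
    - [0, 0, -5, 0, 0, 0]
    - [0, 0, -9, 0, 0, 0]
    - [0, 0, -13, 0, 0, 0]
    - [-15, 0, -13, 0, 0, 0]
    - [-25, 5, -13, 0, 0, 0]
    - [-25, 5, -13, 0, 0, 0]
    - [-25, 5, -13, 0, 0, 0]
    - [-25, 5, -13, 0, 0, 0]
    - [-25, 5, -13, 0, 0, 0]
    - [-25, 5, -13, 0, 0, 0]

```text
t: 28.25
tool_pos: [0.5187, 0.0127, 0.1759]
tool_rot: [-2.299, -2.137, 0.006]
contact_force: [0.1, 0.6, -0.3]
opening: 0.0769
```

```bash
python3 - <<'E'
from station import ctrl
import cv2
for n in("scene","top"):
    cv2.imwrite(f"pics/{n}20.png",ctrl.get_image(n)["color"])
a=cv2.imread("pics/top20.png");cv2.imwrite("pics/t20a.png",cv2.resize(a[160:290,80:220],None,fx=5,fy=5,interpolation=2));cv2.imwrite("pics/t20b.png",cv2.resize(a[130:250,375:495],None,fx=5,fy=5,interpolation=2))
E
```

```text
(no output)
```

View pics/scene20.png

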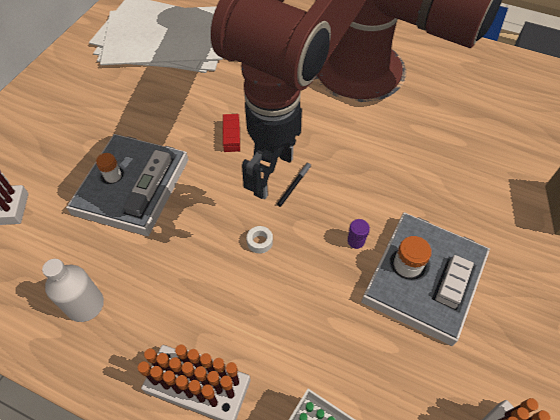

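View pics/t20a.png

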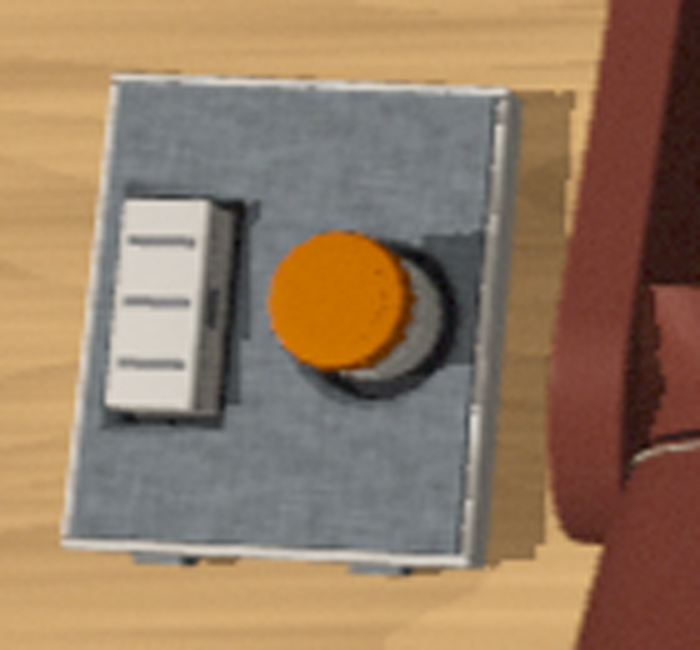

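View pics/t20b.png

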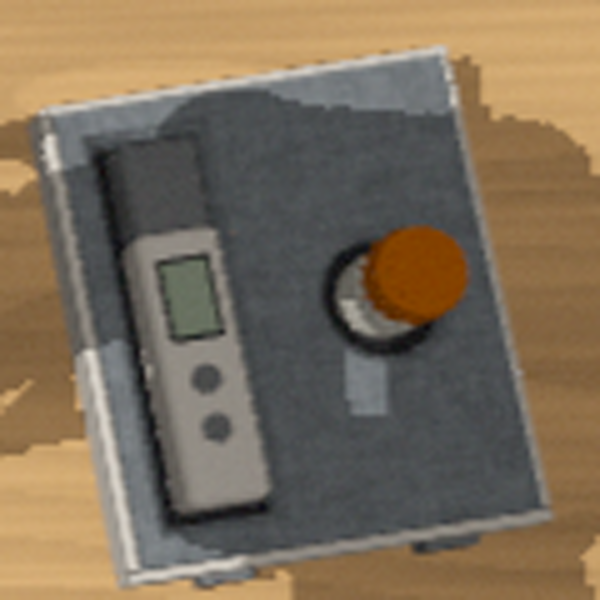

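```bash
python3 - <<'E'
from h import *
KW=(.488,.3045,-.071);KS=(.5375,-.304,.131)
def inv(k,p):
    d=np.array(p[:2])-k[:2];c,s=np.cos(k[2]),np.sin(k[2]);return np.round([c*d[0]+s*d[1],-s*d[0]+c*d[1]],4)
print("wide",inv(KW,back((147.4,219.6),.082)[0]));print("slim",inv(KS,back((457.8,184.6),.076)[0]))
def f(px,l,w,z,g,k,n):
    px=np.array(px)/5+[(375,130) if k is KS else (80,160)][0]-.4
    r=least_squares(lambda p:(proj(T(p,rect(l,w,z)))-px).ravel(),g);print(n,inv(k,r.x),r.x[2]-k[2],r.fun.round(1))
f([(107,147),(195,136),(268,498),(180,513)],.15,.034,.046,(.53,-.26,.13),KS,"meter")
f([(125,199),(210,200),(198,413),(106,408)],.086,.036,.05,(.49,.35,-.07),KW,"box")
print("tape",back((286.4,192.4),.022)[0])
a=cv2.imread("pics/scene20.png")
w=cv2.resize(a[130:220,70:190],None,fx=5,fy=5,interpolation=2);v=cv2.resize(a[220:310,390:490],None,fx=5,fy=5,interpolation=2)
cv2.imwrite("pics/s20a.png",w);cv2.imwrite("pics/s20b.png",v)
for n in("top","scene"):
    A,B=[cv2.imread(f"pics/{n}{i}.png") for i in("0","20")]
    x,y=(286,192) if n=="top" else (259,239)
    print(n,"tape patch diff",cv2.absdiff(A[y-9:y+9,x-9:x+9],B[y-9:y+9,x-9:x+9]).mean())
E
```

```text
wide [-0.0001 -0.041 ]
slim [-0.0015 -0.0344]
meter [-0.0011  0.0467] -0.00250498172564409 [ 0.4  0.1 -0.4 -0.3 -0.2  0.3  0.2 -0.1]
box [-0.0015  0.0429] 0.035527141585029384 [-0.1  0.   0.2  0.  -0.5 -0.4  0.3  0.3]
tape [ 0.54407436 -0.00723757  0.022     ]
top tape patch diff 72.22427983539094
scene tape patch diff 5.0473251028806585
```

View pics/s20a.png

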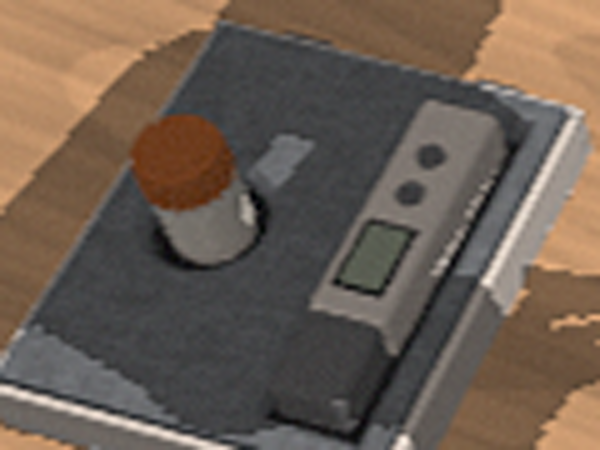

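View pics/s20b.png

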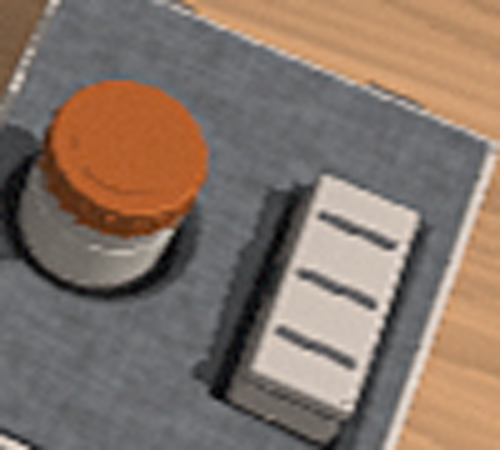

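All four fits put the origins within 4 mm of their targets. The tape is unchanged in the scene view; in the top view the arm covers it. Handing in.

```bash
python3 -c "
from station import ctrl
o=ctrl.get_obs();print(o['t'],o['contact_force'],o['opening']);print(ctrl.finish_job())"
```

```text
28.35 [ 0.75191532 -0.36304219 -0.66796752] 0.0766677417235485
the job is handed in; nothing more can be done
None
```

Both kits are made up and the job is handed in at 28.35 s. The slide box and wide jar are in kit_wide, and the meter and slim jar are in kit_slim. The gripper is open and clear of everything.

My last checks, from the top picture, gave these positions in each kit's frame:

| Thing | Measured (x, y) mm | Target (x, y) mm |
|---|---|---|
| wide jar | (0, -41) | (0, -38) |
| slim jar | (-1.5, -34) | (0, -38) |
| slide box | (-1.5, 43) | (0, 45) |
| meter | (-1, 47) | (0, 45) |

- **Seating:** The positions assume each thing is fully home. The pictures agree by eye, with everything upright and down in its cutout, but I had no separate height measurement.
- **Slide box angle:** It sits about 2° rotated from the kit's axes.
- **Tape roll:** It is unmoved in the scene view. The arm covered it in the last top view, so that comparison could not be used.
- **Outline mismatch:** Fitting the kits' outer outlines did not match their stated sizes (about 1.5 px too large). I used fits of the dark cutouts instead, which agreed to within 2 mm between the two cameras.

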